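# Hang the assembly mallets in their rings

## Robot

A 7-joint arm with a two-finger parallel gripper is mounted at the origin on the work surface. World frame = base frame: x ahead of the robot, y to its left, z up, the work surface at z = 0. Lengths are in m, angles in rad, forces in N, time in s.
With the tool pointing down it reaches from about 0.35 to 0.775 m from the base axis. Payload 3.1 kg.
Tool frame: the origin (TCP) lies at the very end of the fingers, on their centre line; the grasp point (between the pads) lies 19 mm behind it (grip_depth is the distance from the TCP to the grasp point, in m); z points along the fingers, y is the line along which they close (so a half turn about z gives the same grasp; the last joint's range is limited). The gripper opens to 85 mm and grips with 20 to 120 N. Pads are 22 mm wide; open, the fingers measure 114 mm over their backs; the gripper's body (76 mm by 85 mm) begins 54 mm behind the grasp point. The pads swing forward as they close: fully open they stand 13 mm farther back than shut.
Start: joints at [-1.251, 0.311, 0.014, 1.512, -0.004, 1.319, -0.027], TCP at [0.195, 0.514, 0.231] pointing down, gripper open.
Joint ranges: [-2.7, 2.7], [-0.3, 1.91], [-1.27, 1.3], [0.12, 2.57], [-1.44, 4.58], [0.2, 2.03], [-3.05, 3.05]. Speed limits (rad/s): [2.79, 2.79, 3.14, 3.14, 3.14, 3.14, 3.14].

## Interface

Orientations are given as [roll, pitch, yaw] about the fixed x, y, z axes, in that order (R = Rz(yaw) Ry(pitch) Rx(roll)).
In Python, from workcell import sense, snapshot, sign_off, grip_depth gives the robot as it stands.
- The arm moves only by the shell command python3 -m inch 'ROWS' [FORCE]. ROWS is a JSON object of lists of equal length, an entry for each row: "hand": the opening, from 0 (shut) to 1 (fully open); "offset": the shift along the tool's x, y, z as a fraction of full scale, a list of three; "spin": the turn about the tool's z as a fraction of full scale. In form: {"hand": [hand, ...], "offset": [[dx, dy, dz], ...], "spin": [spin, ...]}. A call has 1 to 12 rows; each row shifts and turns the commanded pose from where the row before left it, along the tool's axes as they then stand; what a row does not reach is not made up. Full scale, the value 1, is 0.2 m for a shift and 0.12 rad for a turn. A row lasts 1/10 s, in which the tool goes at most 50 mm and 8.59 degrees, less where a joint would pass 70% of its speed; a pose out of reach is approached as far as the arm can. A call with a number of a shift or a turn outside -1 to 1 is refused whole. A call with a gripper value outside its range is refused whole. The fingers move at their own pace and stop on an object; FORCE is the grip in N (left out, the last holds). Time passes only in rows, so rows that do not move let the fingers close. It gives the time, the measured TCP pose, the force, the opening and the grip force at its end, in the units of the state.
- sense(): the state, without advancing time (a new reading comes with each control period).
- snapshot(name): name is "scene" or "top"; returns a dict with "image" (400x640x3 uint8, red, green, blue), "range_z" (400x640 float32, m along the optical axis (not along the pixel's ray), 0 where there is no reading), "intrinsics" (3x3 intrinsics, pixels), "k1" (the pictures are not rectified: a ray, as slopes to the right and down, at radius r is drawn at 1 + k1 r^2 times it, then the intrinsics apply), "R" (3x3) and "t" (3): a world point X has camera coordinates R X + t. Camera axes: x right, y down, z forward; pixel columns grow to the right and rows downward; lengths in m; the calibration is good to about 2 mm. A picture is of the moment at which its call begins.
- sign_off(): hands the job in; it is judged then, once.
The state is a dict: "time_s": time; "q": joint angles; "joint_vel": joint speeds; "joint_torque": joint torques, N m; "position": TCP position; "tool_rot": TCP orientation; "wrist_force": force on the tool from outside, world axes, zero at the start; "ft_torque": the same for the moment, N m; "grip_width": finger opening in m; "grip_force": force on a finger pad.
Only numpy, scipy, OpenCV 4.12 (cv2) and the standard library are available. Lean on these libraries where they do the work, as an engineer would, in place of code of your own. Each camera call takes 0.05 s, during which the arm holds its last target. There are 200 camera calls.

## Task

Put the bench's mallets away: hang every loose mallet in the ring rack, one to a ring, by dropping it handle-first down through the ring until its head rests on it. One mallet lies close behind the gesso tub: first move the tub off its cork mat to a free spot on the bench, then hang that mallet, and afterwards stand the tub back upright on the middle of its mat. Leave the other things on the bench where they are.

Things in the scene. Friction and masses are not known exactly. Their poses are not given: they have to be found in the camera images.
- rack: steel mallet rack at the back of the bench: a rail with four rings in a row, 115 mm apart. Origin: on the bench under the row's middle; y along the row, x from the robot side to the rail. Rail: 500 mm long, top level with the rings' tops, near face 58 mm behind the ring centres. Posts behind the rail 236 mm either side, on foot plates 6 mm thick reaching forward to the ring line. Nothing is higher than the rings
- ring0 (a point): centre of the first ring's opening, level with its top face, 165 mm above the bench. All rings are level and equal: 36 mm inner and 48 mm outer diameter, 8 mm thick, on a short arm from the rail towards the robot, open below down to the bench. Axes as the rack's (z up)
- ring1 (a point): the same point of the second ring, 115 mm along
- ring2 (a point): the same point of the third ring
- ring3 (a point): the same point of the fourth ring, at the +y end of the row
- mallet_a: the mallet behind the tub (always there). T-shaped soft-faced mallet, 0.24 kg: cylindrical head 36 mm in diameter, 64 mm long over its crowned faces, across the end of a round wooden handle. Origin: head centre. x: from handle to head, along the handle; y: along the head, face to face. Handle reaches 150 mm from the origin; 20 mm in diameter for the first 60 mm, then 25 mm, round-ended
- mallet_b: another such mallet, same sizes and axes, loose on the bench; may be absent. Lying down, a mallet rests on its head and handle end, the head's axis level and 18 mm up, the handle sloping 2 degrees down from the head. It balances about 43 mm from the origin, on the handle
- mallet_c: another such mallet, same sizes and axes, loose on the bench; may be absent. Hung in a ring, a mallet's origin is 18 mm above the ring's top, its handle straight down with its end 33 mm above the bench
- mallet_d: another such mallet, same sizes and axes, loose on the bench; may be absent
- tub: round white lidded gesso tub, 0.35 kg, 80 mm tall: body 60 mm in diameter, lid 64 mm in diameter over the top 14 mm. Origin: centre of its underside, z up. It stands on the cork mat, its side about 14 mm from one face of the head of mallet_a
- mat: round cork drip mat fixed to the bench, 96 mm in diameter, 4 mm thick. Origin: its centre on the bench, so its top is 4 mm up
- sanding_block: cork sanding block lying on the bench, 100 x 55 x 22 mm, origin under its centre; leave it alone
- moulding_offcut: short offcut of gilded moulding, 110 mm (along x) x 35 mm, 26 mm tall, origin under its centre; leave it alone
- size_jar: small amber glass jar with a white cap, 52 mm in diameter, 75 mm tall, origin under its centre; leave it alone
- tin_lid: steel tin lid, 72 mm in diameter, 10 mm thick, origin under its centre; leave it alone
- spoon: steel spoon 150 mm long lying on the bench, origin near its middle, x along it; leave it alone
Mind the look-alikes: they are no part of the job. What is shaped like the tub but turquoise is not meant.

How it is judged:
On the way, in this order (a step that is already met when the one before it is completed fails the run):
1. the tub has been moved off its mat and stands on the bench (horizontal distance between tub and mat above 0.075 m and height (world z) of tub below 0.01 m and linear speed of tub below 0.03 m/s), for 0.2 s.
2. the mallet from behind the tub hangs in a ring (angle between mallet_a's own x axis and vertical below 0.2 rad and linear speed of mallet_a below 0.03 m/s and ((horizontal distance between mallet_a and ring0 below 0.013 m and z of mallet_a in the frame of ring0 between 0.012 and 0.024 m) or (horizontal distance between mallet_a and ring1 below 0.013 m and z of mallet_a in the frame of ring1 between 0.012 and 0.024 m) or (horizontal distance between mallet_a and ring2 below 0.013 m and z of mallet_a in the frame of ring2 between 0.012 and 0.024 m) or (horizontal distance between mallet_a and ring3 below 0.013 m and z of mallet_a in the frame of ring3 between 0.012 and 0.024 m))), for 0.2 s.
3. the tub stands on its mat again (horizontal distance between tub and mat below 0.018 m and angle between tub's own z axis and vertical below 0.1 rad and z of tub in the frame of mat below 0.009 m and linear speed of tub below 0.02 m/s), for 0.2 s.
At the end, for the whole second after the job is handed in: every mallet present hangs handle-down in a ring of its own: head centre within 13 mm of the ring's axis and 12 to 24 mm above the ring's top, handle within about 11 degrees of vertical, at rest; the tub stands upright on the mat, its centre within 18 mm of the mat's centre, at rest (all of step 2 and all of step 3 and angle between each of mallet_b, mallet_c, mallet_d's own x axis and vertical below 0.2 rad and linear speed of each of mallet_b, mallet_c, mallet_d below 0.03 m/s and ((horizontal distance between mallet_b and ring0 below 0.013 m and z of mallet_b in the frame of ring0 between 0.012 and 0.024 m) or (horizontal distance between mallet_b and ring1 below 0.013 m and z of mallet_b in the frame of ring1 between 0.012 and 0.024 m) or (horizontal distance between mallet_b and ring2 below 0.013 m and z of mallet_b in the frame of ring2 between 0.012 and 0.024 m) or (horizontal distance between mallet_b and ring3 below 0.013 m and z of mallet_b in the frame of ring3 between 0.012 and 0.024 m)) and ((horizontal distance between mallet_c and ring0 below 0.013 m and z of mallet_c in the frame of ring0 between 0.012 and 0.024 m) or (horizontal distance between mallet_c and ring1 below 0.013 m and z of mallet_c in the frame of ring1 between 0.012 and 0.024 m) or (horizontal distance between mallet_c and ring2 below 0.013 m and z of mallet_c in the frame of ring2 between 0.012 and 0.024 m) or (horizontal distance between mallet_c and ring3 below 0.013 m and z of mallet_c in the frame of ring3 between 0.012 and 0.024 m)) and ((horizontal distance between mallet_d and ring0 below 0.013 m and z of mallet_d in the frame of ring0 between 0.012 and 0.024 m) or (horizontal distance between mallet_d and ring1 below 0.013 m and z of mallet_d in the frame of ring1 between 0.012 and 0.024 m) or (horizontal distance between mallet_d and ring2 below 0.013 m and z of mallet_d in the frame of ring2 between 0.012 and 0.024 m) or (horizontal distance between mallet_d and ring3 below 0.013 m and z of mallet_d in the frame of ring3 between 0.012 and 0.024 m))); the robot touches nothing.
It fails at once if the sanding block has been pushed more than 5 cm from its place (distance of sanding_block from where it was at the start of the episode above 0.05 m).
It fails at once if the moulding offcut has been pushed more than 5 cm from its place (distance of moulding_offcut from where it was at the start of the episode above 0.05 m).
It fails at once if the size jar has been pushed more than 5 cm from its place (distance of size_jar from where it was at the start of the episode above 0.05 m).
It fails at once if the tin lid has been pushed more than 5 cm from its place (distance of tin_lid from where it was at the start of the episode above 0.05 m).
It fails at once if the spoon has been pushed more than 5 cm from its place (distance of spoon from where it was at the start of the episode above 0.05 m).
Of mallet_b, mallet_c, mallet_d only 2 to 3 are there at a start; the rules pass over those that are not, and their reading is None.
At some moment in a run one of tub, mallet_b, mallet_c, mallet_d may be knocked a few centimetres aside while the robot is not near it.
Once in a run the grip may slacken for a moment while it holds something.
It also fails if it takes over 210 s, if anything falls off the work surface, if the arm or the gripper's body presses on something with over 40 N, if the wrist force passes 120 N, or if a joint passes its speed limit or range.

## Working session

There is one attempt and no reset: what is moved stays moved. The work goes in short steps, Python scripts to look and compute and a shell command to move; the robot and the scene stay as the last step left them, time stands still between calls to the robot, and variables do not carry over. Pictures are saved under pics/ and viewed, at most 14 in all, crops included, and the job is handed in when it is done.

```bash
mkdir -p pics; ls
cat > h.py <<'E'
import numpy as np, cv2
from workcell import sense, snapshot, sign_off, grip_depth
def save(n,s): cv2.imwrite(f'pics/{n}.png', s['image'][:,:,::-1])
def cloud(s):
    K=np.array(s['intrinsics']);z=s['range_z'];h,w=z.shape
    v,u=np.mgrid[:h,:w]; return pts(s,np.c_[u.ravel(),v.ravel()],z.ravel()).reshape(h,w,3)
def slopes(s,uv):
    K=np.array(s['intrinsics']);uv=np.asarray(uv,float)
    return cv2.undistortPoints(uv.reshape(-1,1,2),K,np.array([s['k1'],0,0,0,0.])).reshape(-1,2)
def pts(s,uv,z):
    p=slopes(s,uv);c=np.c_[p,np.ones(len(p))]*np.asarray(z).reshape(-1,1)
    return (c-np.array(s['t']))@np.array(s['R'])
def onplane(s,uv,h):
    R=np.array(s['R']);t=np.array(s['t']);p=slopes(s,uv);d=np.c_[p,np.ones(len(p))]@R;o=-R.T@t
    return o+d*((h-o[2])/d[:,2])[:,None]
E
python3 - <<'E'
from h import *
print(sense(),grip_depth)
for n in('scene','top'):
    s=snapshot(n);save(n+'0',s);print(n,s['intrinsics'],s['k1'],-np.array(s['R']).T@s['t'],s['R'])
    np.savez(n+'0.npz',**s)
E
```

```text
pics
{'time_s': 0.0, 'q': array([-1.2507218 ,  0.31171934,  0.01398425,  1.51306571, -0.00440295,
        1.31915227, -0.02718377]), 'joint_vel': array([-0.0008032 ,  0.00065696,  0.00049336, -0.00038765, -0.00020469,
        0.00058908, -0.00107276]), 'joint_torque': array([-4.34463591e-04, -3.79916453e+01,  1.45803625e-01, -2.30587274e+01,
        1.22244662e-02,  1.36129049e-02,  9.06334634e-06]), 'position': array([0.19439413, 0.51373433, 0.230221  ]), 'tool_rot': array([-3.13928050e+00,  8.99268049e-05,  2.77991784e+00]), 'wrist_force': array([-0.11993971,  0.4411139 ,  0.10828581]), 'ft_torque': array([-0.04241797, -0.04800934, -0.02468669]), 'grip_force': 0.0, 'grip_width': 0.0852060207200547} 0.0187
scene [[465.87494324   0.         319.83005746]
 [  0.         465.87494324 191.48602002]
 [  0.           0.           1.        ]] -0.11843722507129 [ 1.40164174 -0.01671449  1.00046993] [[ 0.0392557   0.99909508 -0.0163712 ]
 [ 0.70285271 -0.03925416 -0.71025149]
 [-0.71025141  0.01637488 -0.70375763]]
top [[377.97170474   0.         321.7020661 ]
 [  0.         377.97170474 190.29620965]
 [  0.           0.           1.        ]] 0.014354708161981124 [0.43246332 0.02838865 0.9164806 ] [[ 0.01599788 -0.99932999  0.03291876]
 [-0.99513147 -0.01911555 -0.09668485]
 [ 0.09724933 -0.03121174 -0.99477052]]
```

View pics/scene0.png

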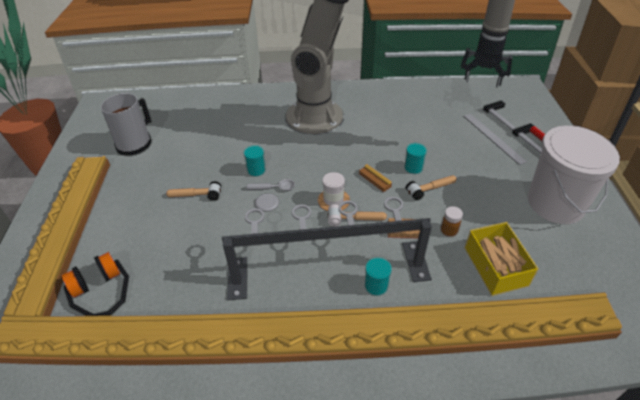

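View pics/top0.png

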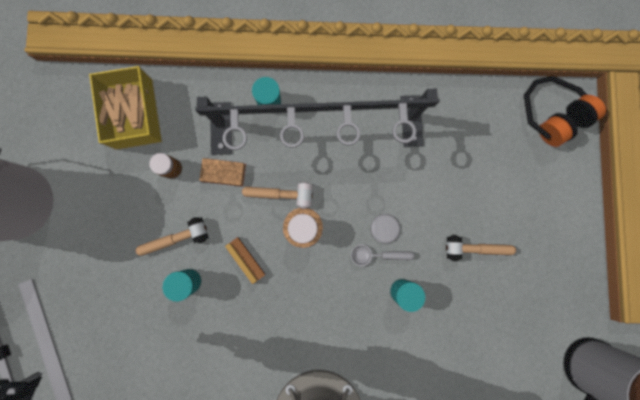

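The pictures show three mallets. mallet_a's head is at top (304,195), with its handle to the left. The other two heads are at (198,230) and (455,248). The white tub is at (302,229), and the rings are at (234,138), (291,134), (347,131) and (404,130). Next I'll measure them.

```bash
cat > m.py <<'E'
from h import *
s=dict(np.load('top0.npz'))
P=cloud(s);hsv=cv2.cvtColor(s['image'],cv2.COLOR_RGB2HSV)
def win(u,v,r): 
    m=np.zeros(P.shape[:2],bool);m[v-r:v+r+1,u-r:u+r+1]=1;return m
C=[]
for u,v in((234,138),(291,134),(347,131),(404,130)):
    m=win(u,v,16)&(P[...,2]>.145)&(P[...,2]<.185)
    # ring ellipse by pixels: min enclosing circle of points nearest side cast on plane
    uv=np.argwhere(m)[:,::-1].astype(float);q=onplane(s,uv,.165)
    q=q[:,:2]; c=q.mean(0)
    for _ in range(10):
        d=np.hypot(*(q-c).T);k=(d<.028)&(d>.012);x=q[k];A=np.c_[2*x,np.ones(len(x))];a=np.linalg.lstsq(A,(x**2).sum(1),rcond=None)[0];c=a[:2]
    print('ring',c.round(4),'r',np.sqrt(a[2]+c@c).round(4),k.sum(),np.median(P[m][:,2]).round(4));C.append(c)
C=np.array(C);k=np.arange(4)-1.5;d=(k@C)/5;print('spacing',np.linalg.norm(d),'yaw',np.degrees(np.arctan2(-d[0],d[1])))
print('fit rings',(C.mean(0)+k[:,None]*d/np.linalg.norm(d)*.115).round(4).tolist())
for n,u,v in(('a',275,195),('b',172,238),('c',482,249)):
    w=win(u,v,46)&(P[...,2]>.008)&(P[...,2]<.05)
    H=w&(hsv[...,1]>90)&(hsv[...,0]<20)
    nl,L,st,ce=cv2.connectedComponentsWithStats(H.astype(np.uint8))
    # component closest to window centre
    i=1+np.argmin([np.hypot(*(ce[j]-(u,v)))+1e3*(st[j,4]<60) for j in range(1,nl)])
    q=onplane(s,np.argwhere(L==i)[:,::-1],.015)[:,:2];c=q.mean(0);ax=np.linalg.svd(q-c)[2][0];t=(q-c)@ax
    print(n,'handle c',c.round(4),'ends',(c+t.min()*ax).round(4),(c+t.max()*ax).round(4),'len',np.ptp(t).round(4),'ang',np.degrees(np.arctan2(ax[1],ax[0])).round(1))
for n,u,v in(('a',304,195),('b',198,230),('c',455,248)):
    w=win(u,v,17)&(P[...,2]>.022)&(P[...,2]<.05);q=P[w];print('head',n,w.sum(),np.median(q,0).round(4),q.max(0).round(4),q.min(0).round(4))
m=win(302,229,20)&(P[...,2]>.07);uv=np.argwhere(m)[:,::-1].astype(np.int32)
print('tub',onplane(s,[cv2.minEnclosingCircle(uv)[0]],.084),np.median(P[m],0).round(4))
m=win(302,229,26)&(hsv[...,1]>90)&(hsv[...,0]<20)&(P[...,2]<.012);uv=np.argwhere(m)[:,::-1].astype(np.int32)
print('mat',onplane(s,[cv2.minEnclosingCircle(uv)[0]],.004),cv2.minEnclosingCircle(uv)[1])
for n,u,v in(('lid',386,229),('jar',160,165),('teal1',410,296),('teal2',180,286),('block',222,172),('mould',246,260),('spoon',365,256),('box',125,106)): print(n,P[v,u].round(3))
E
python3 m.py
```

```text
ring [0.6093 0.1817] r 0.0214 232 0.1645
ring [0.6166 0.0678] r 0.0214 223 0.1645
ring [ 0.6238 -0.0463] r 0.0213 225 0.1645
ring [ 0.6312 -0.1601] r 0.0214 231 0.1643
spacing 0.11419858749642894 yaw -176.3390553186676
fit rings [[0.6092, 0.1829], [0.6166, 0.0682], [0.6239, -0.0466], [0.6313, -0.1614]]
a handle c [0.5123 0.1276] ends [0.5155 0.1876] [0.5088 0.0613] len 0.1265 ang -93.1
b handle c [0.3912 0.3709] ends [0.3705 0.4261] [0.4141 0.3099] len 0.1241 ang -69.5
c handle c [ 0.3876 -0.4028] ends [ 0.3889 -0.3394] [ 0.3863 -0.4623] len 0.1229 ang -91.2
head a 426 [0.5071 0.0457 0.0314] [0.5388 0.0825 0.0404] [0.4769 0.0253 0.0221]
head b 434 [0.4192 0.2883 0.0316] [0.4518 0.3249 0.0392] [0.394  0.2641 0.022 ]
head c 451 [ 0.3895 -0.3149  0.0319] [ 0.4194 -0.2966  0.0391] [ 0.3585 -0.3578  0.0221]
tub [[0.43383508 0.03853533 0.084     ]] [0.43   0.0441 0.0843]
mat [[0.43185124 0.04447378 0.004     ]] 19.320219039916992
lid [ 0.431 -0.156  0.008]
jar [0.565 0.363 0.071]
teal1 [ 0.287 -0.194  0.08 ]
teal2 [0.303 0.302 0.079]
block [0.559 0.238 0.019]
mould [0.354 0.174 0.018]
spoon [ 0.366 -0.106  0.004]
box [0.7   0.452 0.062]
```

```bash
cat > d.py <<'E'
import sys;from h import *
# usage d.py x y z yaw_deg : spin first, then shift along the new axes, in fractions of full scale
x,y,z,w=map(float,sys.argv[1:5]);s=sense();p=s['position'];y0=s['tool_rot'][2];w=np.radians(w)
dw=(w-y0+np.pi/2)%np.pi-np.pi/2   # half turn equivalent
w=y0+dw;d=np.array([x,y,z])-p
o=[d[0]*np.cos(w)+d[1]*np.sin(w),d[0]*np.sin(w)-d[1]*np.cos(w),-d[2]]
print('t',round(s['time_s'],1),'pos',p.round(4),'yaw',np.degrees(y0).round(1),'q7',s['q'][6].round(2),'f',s['wrist_force'].round(1),'w',round(s['grip_width'],4),'gf',round(s['grip_force'],1))
print('spin total',(-dw/.12).round(2),'(q7 %+.2f)'%-dw,'offset total',(np.array(o)/.2).round(3))
E
python3 d.py .431 .044 .13 180
```

```text
t 0.1 pos [0.1944 0.5138 0.2303] yaw 159.3 q7 -0.03 f [ 0.1 -0.4 -0.2] w 0.0853 gf 0.0
spin total -3.01 (q7 -0.36) offset total [-1.183 -2.349  0.502]
```

```bash
python3 -m inch '{"hand":[1,1,1,1,1,1,1,1,1,1,1,1],"offset":[[0,0,0],[0,0,0],[0,0,0],[-0.09,-0.18,0],[-0.09,-0.18,0],[-0.09,-0.18,0],[-0.09,-0.18,0],[-0.09,-0.18,0],[-0.09,-0.18,0],[-0.09,-0.18,0],[-0.09,-0.18,0],[-0.09,-0.18,0]],"spin":[-1,-1,-1,0,0,0,0,0,0,0,0,0]}' 40
python3 -m inch '{"hand":[1,1,1,1,1,1],"offset":[[-0.09,-0.18,0],[-0.09,-0.18,0],[-0.09,-0.18,0],[-0.09,-0.18,0],[0,0,0],[0,0,0]],"spin":[0,0,0,0,0,0]}'
python3 d.py .431 .044 .13 180
```

```text
time_s: 1.3
position: [0.3562, 0.1884, 0.231]
tool_rot: [-3.142, -0.0, 3.14]
wrist_force: [1.1, 0.6, 1.0]
grip_width: 0.0855
grip_force: 0.0
time_s: 1.9
position: [0.4276, 0.0453, 0.2309]
tool_rot: [3.141, -0.001, 3.137]
wrist_force: [-0.6, 0.5, -0.0]
grip_width: 0.0856
grip_force: 0.0
t 1.9 pos [0.4276 0.0453 0.2309] yaw 179.7 q7 1.45 f [-0.6  0.5 -0. ] w 0.0856 gf 0.0
spin total -0.04 (q7 -0.00) offset total [-0.017 -0.007  0.505]
```

```bash
python3 -m inch '{"hand":[1,1,1,1,1,1,0,0,0,0,0,0],"offset":[[-0.017,-0.007,0.18],[0,0,0.18],[0,0,0.18],[0,0,0.18],[0,0,0.16],[0,0,0],[0,0,0],[0,0,0],[0,0,0],[0,0,0],[0,0,0],[0,0,0]],"spin":[0,0,0,0,0,0,0,0,0,0,0,0]}' 40
python3 d.py .431 -.062 .12 180
```

```text
time_s: 3.1
position: [0.4326, 0.0452, 0.057]
tool_rot: [3.14, 0.003, 3.14]
wrist_force: [-1.7, 0.2, 6.6]
grip_width: 0.0624
grip_force: 44.9
t 3.1 pos [0.4326 0.0452 0.057 ] yaw 179.9 q7 1.58 f [-1.7  0.2  6.6] w 0.0624 gf 44.9
spin total -0.01 (q7 -0.00) offset total [ 0.008 -0.536 -0.315]
```

```bash
python3 -m inch '{"hand":[0,0,0,0,0,0,0,0,0],"offset":[[0,0,-0.1],[0,0,-0.1],[0,-0.13,0],[0,-0.14,0],[0,-0.14,0],[0,-0.13,0],[0,0,0],[0,0,0],[0,0,0]],"spin":[0,0,0,0,0,0,0,0,0]}' 60
python3 d.py .431 -.062 .054 180
```

```text
time_s: 4.0
position: [0.4307, -0.0622, 0.095]
tool_rot: [3.141, -0.001, 3.141]
wrist_force: [-0.9, 0.5, -4.5]
grip_width: 0.0625
grip_force: 67.0
t 4.0 pos [ 0.4307 -0.0622  0.095 ] yaw 180.0 q7 1.82 f [-0.9  0.5 -4.5] w 0.0625 gf 67.0
spin total -0.0 (q7 -0.00) offset total [-0.001  0.001  0.205]
```

Run:
```python
from h import *
s=snapshot('scene');save('tubmove',s)
```

```text
(no output)
```

View pics/tubmove.png

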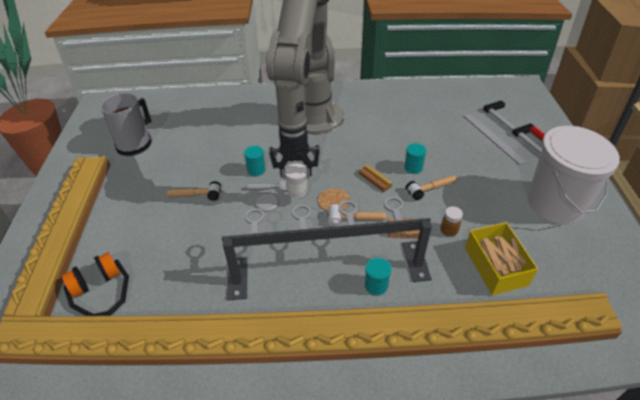

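The gripper holds the tub at (296,178), and the mat at (334,200) is clear. I'll set the tub down here and measure again after retreating.

```bash
python3 -m inch '{"hand":[0,0,0,1,1,1,1,1,1,1,1],"offset":[[0,0,0.1],[0,0,0.06],[0,0,0.04],[0,0,0],[0,0,0],[0,0,0],[0,0,-0.15],[0,0,-0.18],[0,0,-0.18],[0,0.1,-0.18],[0,0.1,-0.18]],"spin":[0,0,0,0,0,0,0,0,0,0,0]}'
python3 -m inch '{"hand":[1,1,1,1,1,1],"offset":[[0.2,0,-0.15],[0.2,0,-0.15],[0,0,0],[0,0,0],[0,0,0],[0,0,0]],"spin":[0,0,0,0,0,0]}'
python3 - <<'E'
from h import *
s=snapshot('top');P=cloud(s);np.savez('top1.npz',**s);save('top1',s)
hsv=cv2.cvtColor(s['image'],cv2.COLOR_RGB2HSV)
m=(P[...,2]>.074)&(P[...,2]<.09)&(hsv[...,1]<40)&(abs(P[...,0]-.43)<.06)&(abs(P[...,1]+.06)<.06)
q=P[m];print('tub',m.sum(),((q.max(0)+q.min(0))/2).round(4),np.median(q,0).round(4))
m=(hsv[...,1]>90)&(hsv[...,0]<20)&(P[...,2]<.012)&(abs(P[...,0]-.43)<.06)&(abs(P[...,1]-.044)<.06)
q=P[m];print('mat',m.sum(),((q.max(0)+q.min(0))/2).round(4),np.median(q,0).round(4),np.ptp(q,axis=0))
E
python3 d.py .5075 .0395 .12 86.9
```

```text
time_s: 5.15
position: [0.4315, -0.0237, 0.232]
tool_rot: [3.141, 0.003, 3.137]
wrist_force: [0.9, 0.8, -0.1]
grip_width: 0.0854
grip_force: 0.0
time_s: 5.75
position: [0.3512, -0.0234, 0.2884]
tool_rot: [-3.141, -0.002, 3.139]
wrist_force: [0.3, -0.3, -0.3]
grip_width: 0.0857
grip_force: 0.0
tub 644 [ 0.4275 -0.063   0.0798] [ 0.4272 -0.0629  0.0804]
mat 1163 [0.4314 0.0444 0.004 ] [0.4319 0.0441 0.0038] [0.08877565 0.08924082 0.01125955]
t 5.8 pos [ 0.3512 -0.0234  0.2883] yaw 179.9 q7 1.5 f [-0.1  0.6  0.7] w 0.0855 gf 0.0
spin total -12.66 (q7 -1.52) offset total [-0.356 -0.763  0.841]
```

View pics/top1.png

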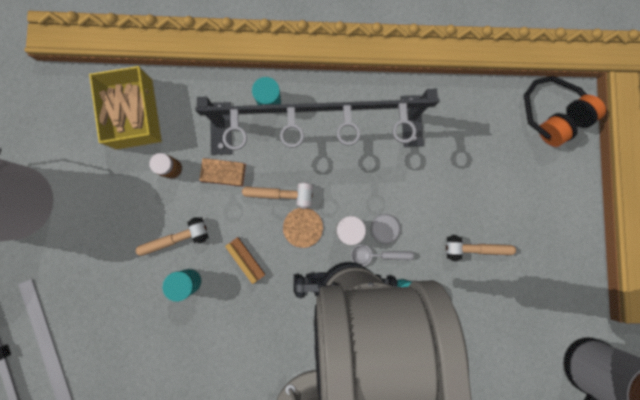

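The tub stands at (351,231), the mat is bare at (303,228), and mallet_a hasn't moved. I'm moving to mallet_a.

```bash
python3 -m inch '{"hand":[1,1,1,1,1,1,1,1,1,1,1,1],"offset":[[0,0,0],[0,0,0],[0,0,0],[0,0,0],[0,0,0],[0,0,0],[0,0,0],[0,0,0],[0,0,0],[0,0,0],[0,0,0],[0,0,0]],"spin":[-1,-1,-1,-1,-1,-1,-1,-1,-1,-1,-1,-1]}'
python3 -m inch '{"hand":[1,1,1,1,1,1,1],"offset":[[0,0,0],[-0.07,-0.15,0],[-0.07,-0.15,0],[-0.07,-0.15,0],[-0.07,-0.15,0],[-0.07,-0.16,0.1],[0,0,0.1]],"spin":[-0.66,0,0,0,0,0,0]}'
python3 -m inch '{"hand":[1,1,1],"offset":[[0,0,0.15],[0,0,0.15],[0,0,0]],"spin":[0,0,0]}'
python3 d.py .5075 .0395 .0 86.9
```

```text
time_s: 7.0
position: [0.3512, -0.0234, 0.2884]
tool_rot: [3.14, -0.002, -1.699]
wrist_force: [0.3, 1.0, -0.7]
grip_width: 0.0852
grip_force: 0.0
time_s: 7.7
position: [0.5021, 0.0374, 0.2476]
tool_rot: [-3.14, -0.004, -1.622]
wrist_force: [-1.2, -1.5, -0.5]
grip_width: 0.0856
grip_force: 0.0
time_s: 8.0
position: [0.4948, 0.0344, 0.185]
tool_rot: [3.132, -0.006, -1.625]
wrist_force: [-0.4, -0.5, -1.1]
grip_width: 0.0856
grip_force: 0.0
t 8.0 pos [0.4948 0.0344 0.185 ] yaw -93.1 q7 3.04 f [-0.4 -0.5 -1.1] w 0.0856 gf 0.0
spin total 0.0 (q7 +0.00) offset total [-0.029 -0.062  0.925]
```

```bash
sed -i 's|^dw=.*|q7t=lambda a:(a-np.pi/2-np.arctan2(y,x));k=min(range(-3,4),key=lambda k:abs(q7t(w+k*np.pi)));q0=s["q"][6];dw=q7t(w+k*np.pi)-(q0+0);a0=q0+np.pi/2+np.arctan2(p[1],p[0]);dw=w+k*np.pi-(y0+2*np.pi*round((a0-y0)/2/np.pi))|; s|-dw)|q0+dw)|;s|q7 %+.2f|q7 approx %.2f (before travel)|' d.py
python3 -m inch '{"hand":[1,1,1,1,1,1,1,1,1,1,1,1],"offset":[[0,0,-0.1],[0,0,0],[0,0,0],[0,0,0],[0,0,0],[0,0,0],[0,0,0],[0,0,0],[0,0,0],[0,0,0],[0,0,0],[0,0,0]],"spin":[1,1,1,1,1,1,1,1,1,1,1,1]}'
python3 -m inch '{"hand":[1,1,1,1,1,1,1,1,1,1,1,1],"offset":[[0,0,0],[0,0,0],[0,0,0],[0,0,0],[0,0,0],[0,0,0],[0,0,0],[0,0,0],[0,0,0],[0,0,0],[0,0,0],[0,0,0]],"spin":[1,1,1,1,1,1,1,1,1,1,1,1]}'
python3 d.py .5075 .0395 .0 86.9
```

```text
time_s: 9.2
position: [0.4994, 0.035, 0.2117]
tool_rot: [-3.138, 0.003, -3.069]
wrist_force: [0.3, 0.4, 0.2]
grip_width: 0.0854
grip_force: 0.0
time_s: 10.4
position: [0.4994, 0.0351, 0.2117]
tool_rot: [3.139, 0.005, 1.774]
wrist_force: [-0.4, -0.3, -0.3]
grip_width: 0.0854
grip_force: 0.0
t 10.4 pos [0.4994 0.0351 0.2117] yaw 101.6 q7 0.25 f [-0.4 -0.3 -0.3] w 0.0854 gf 0.0
spin total 2.14 (q7 approx 0.26 (before travel)) offset total [0.024 0.039 1.059]
```

```bash
sed -i "s|'(q7.*(before travel))'%-dw,||" d.py
python3 -m inch '{"hand":[1,1,1,1,1,1,1,1],"offset":[[0,0,0],[0,0,0],[0.024,0.039,0],[0,0,0.2],[0,0,0.2],[0,0,0.2],[0,0,0.15],[0,0,0]],"spin":[1,1,0.14,0,0,0,0,0]}' 30
python3 d.py .5075 .0395 .002 86.9
python3 - <<'E'
from h import *
s=snapshot('scene');cv2.imwrite('pics/g1.png',cv2.resize(s['image'][120:260,230:470,::-1],None,fx=3,fy=3))
E
```

```text
time_s: 11.2
position: [0.5039, 0.0394, 0.057]
tool_rot: [-3.135, 0.006, 1.524]
wrist_force: [-0.4, 0.3, 0.3]
grip_width: 0.0854
grip_force: 0.0
t 11.2 pos [0.5039 0.0394 0.057 ] yaw 87.3 q7 0.14 f [-0.4  0.3  0.3] w 0.0854 gf 0.0
spin total 0.06 offset total [0.001 0.018 0.275]
```

View pics/g1.png

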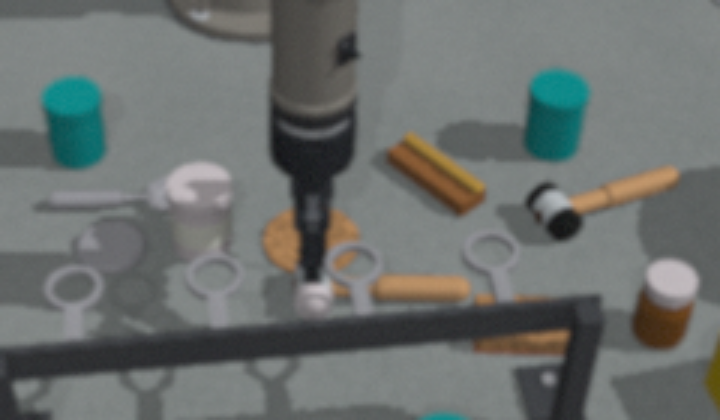

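The fingers are lined up with the head at crop (315,292). I'll descend and close.

```bash
python3 -m inch '{"hand":[1,1,1,1,0,0,0,0,0,0],"offset":[[0,0.018,0],[0,0,0.13],[0,0,0.145],[0,0,0],[0,0,0],[0,0,0],[0,0,0],[0,0,0],[0,0,0],[0,0,0]],"spin":[0,0,0,0,0,0,0,0,0,0]}' 30
python3 -m inch '{"hand":[0,0,0,0,0,0,0,0],"offset":[[0,0,-0.05],[0,0,-0.1],[0,0,-0.1],[0,0,-0.1],[0,0,-0.1],[0,0,-0.1],[0,0,0],[0,0,0]],"spin":[0,0,0,0,0,0,0,0]}'
python3 - <<'E'
from h import *
s=snapshot('scene');cv2.imwrite('pics/g2.png',cv2.resize(s['image'][90:260,230:470,::-1],None,fx=3,fy=3))
E
python3 d.py .5075 .0395 .34 4
```

```text
time_s: 12.25
position: [0.5125, 0.0386, 0.0082]
tool_rot: [3.135, 0.002, 1.522]
wrist_force: [-2.0, -0.2, 6.7]
grip_width: 0.0619
grip_force: 31.8
time_s: 13.05
position: [0.5104, 0.0391, 0.1159]
tool_rot: [3.138, 0.003, 1.522]
wrist_force: [-0.2, -0.0, -2.7]
grip_width: 0.0619
grip_force: 33.4
t 13.1 pos [0.5095 0.0391 0.1151] yaw 87.2 q7 0.09 f [-0.1 -0.2 -3. ] w 0.0618 gf 33.4
spin total -14.08 offset total [ 0.01   0.003 -1.125]
```

View pics/g2.png

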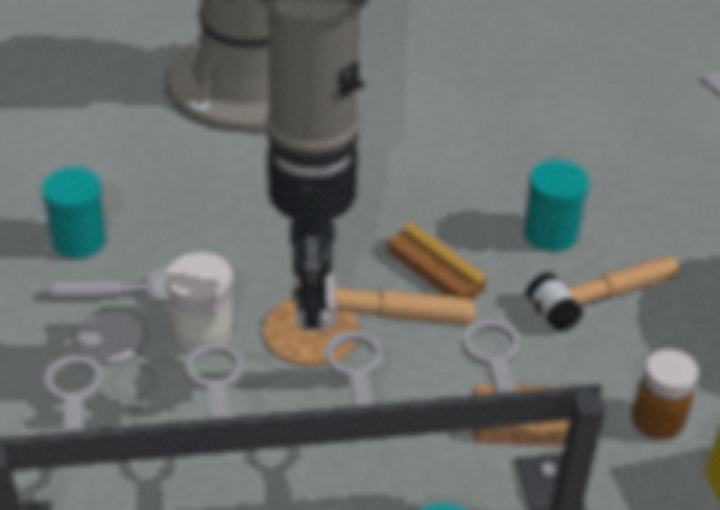

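mallet_a is lifted, but the friction at about 33 N keeps its handle level. I'll ease the grip so it can swing down.

```bash
python3 -m inch '{"hand":[0,0,0,0,0,0,0,0],"offset":[[0,0,-0.1],[0,0,-0.1],[0,0,0],[0,0,0],[0,0,0],[0,0,0],[0,0,0],[0,0,0]],"spin":[0,0,0,0,0,0,0,0]}' 20
cat > hand.py <<'E'
from h import *
# orange handle points near the gripper: lowest / principal axis
p=sense();t=p['position']
for n in('scene','top'):
    s=snapshot(n);P=cloud(s);hsv=cv2.cvtColor(s['image'],cv2.COLOR_RGB2HSV)
    m=(hsv[...,1]>90)&(hsv[...,0]<20)&(np.linalg.norm(P-t,axis=2)<.2)&(P[...,2]>.03)&(abs(P[...,2]-.0)<t[2]+.05)&(P[...,2]>t[2]-.18)
    q=P[m]
    if len(q)<20: print(n,len(q));continue
    c=np.median(q,0);ax=np.linalg.svd(q-q.mean(0),full_matrices=False)[2][0];ax*=-np.sign(ax[2])
    print(n,len(q),'c-tcp',(c-t).round(3),'axis',ax.round(3),'tilt deg',np.degrees(np.arccos(-ax[2])).round(1),'lowest',q[:,2].min().round(3))
print(p['position'].round(4),p['grip_width'],p['grip_force'])
E
python3 hand.py
```

```text
time_s: 13.9
position: [0.51, 0.0394, 0.1552]
tool_rot: [3.14, 0.003, 1.522]
wrist_force: [-0.5, 1.4, -1.8]
grip_width: 0.0623
grip_force: 13.1
scene 285 c-tcp [ 0.006  0.075 -0.031] axis [ 0.001  0.842 -0.54 ] tilt deg 57.3 lowest 0.088
top 0
[0.51   0.0394 0.1552] 0.06229659233351122 13.13441812992096
```

```bash
python3 -m inch '{"hand":[0,0,0,0,0,0,0,0],"offset":[[0,0,0],[0,0,0],[0,0,0],[0,0,0],[0,0,0],[0,0,0],[0,0,0],[0,0,0]],"spin":[0,0,0,0,0,0,0,0]}' 20
python3 hand.py
```

```text
time_s: 14.8
position: [0.5102, 0.0392, 0.1556]
tool_rot: [3.139, 0.004, 1.522]
wrist_force: [-0.1, -0.4, -2.9]
grip_width: 0.0605
grip_force: 21.8
scene 181 c-tcp [ 0.001 -0.014 -0.078] axis [-0.054 -0.113 -0.992] tilt deg 7.2 lowest 0.03
top 0
[0.5102 0.0392 0.1556] 0.06051737648154881 21.784525215625763
```

```bash
python3 -m inch '{"hand":[0,0,0,0,0,0,0,0,0,0,0,0],"offset":[[0,0,-0.1],[0,0,-0.16],[0,0,-0.16],[0,0,-0.16],[0,0,-0.16],[0,0,-0.16],[0,0,-0.06],[0,0,0],[0,0,0],[0,0,0],[0,0,0],[0,0,0]],"spin":[0,0,0,0,0,0,0,-0.5,-1,-1,-1,-1]}' 28
python3 -m inch '{"hand":[0,0,0,0,0,0,0,0,0,0,0,0],"offset":[[0,0,0],[0,0,0],[0,0,0],[0,0,0],[0,0,0],[0,0,0],[0,0,0],[0,0,0],[0,0,0],[0,0,0],[0,0,0],[0,0,0]],"spin":[-1,-1,-1,-1,-1,-1,-1,-1,-1,-0.5,0,0]}'
python3 hand.py; python3 d.py .6166 .0682 .345 3.66
```

```text
time_s: 16.1
position: [0.5092, 0.0399, 0.3462]
tool_rot: [-3.14, 0.004, 2.067]
wrist_force: [0.5, -0.6, -2.2]
grip_width: 0.0599
grip_force: 30.5
time_s: 17.3
position: [0.5094, 0.0398, 0.3467]
tool_rot: [-3.138, 0.0, -3.083]
wrist_force: [0.5, 0.2, -2.9]
grip_width: 0.0601
grip_force: 30.6
scene 329 c-tcp [ 0.023 -0.007 -0.071] axis [ 0.164 -0.088 -0.983] tilt deg 10.7 lowest 0.212
top 0
[0.5094 0.0398 0.3467] 0.06014256430548993 30.569939017295837
t 17.4 pos [0.5096 0.0398 0.3471] yaw -176.6 q7 1.61 f [ 0.3  0.1 -2.5] w 0.0599 gf 30.6
spin total -0.04 offset total [-0.543  0.107  0.01 ]
```

```bash
python3 -m inch '{"hand":[0,0,0,0,0,0,0,0,0,0,0,0],"offset":[[-0.16,0.03,0],[-0.14,0.03,0],[-0.1,0.02,0],[-0.07,0.02,0],[-0.04,0.007,0],[-0.02,0,0],[-0.01,0,0],[0,0,0],[0,0,0],[0,0,0],[0,0,0],[0,0,0]],"spin":[0,0,0,0,0,0,0,0,0,0,0,0]}' 20
python3 hand.py; python3 d.py .6166 .0682 .345 3.66
```

```text
time_s: 18.6
position: [0.6161, 0.0678, 0.3479]
tool_rot: [-3.138, 0.002, -3.081]
wrist_force: [-0.8, -0.3, -2.7]
grip_width: 0.06
grip_force: 30.6
scene 390 c-tcp [ 0.023 -0.007 -0.076] axis [ 0.157 -0.105 -0.982] tilt deg 10.9 lowest 0.212
top 0
[0.6161 0.0678 0.3479] 0.06000983083346485 30.557756423950195
t 18.7 pos [0.6161 0.0678 0.3478] yaw -176.5 q7 1.64 f [ 0.3 -1.3 -2.8] w 0.0603 gf 30.6
spin total -0.03 offset total [-0.002  0.002  0.014]
```

```bash
cat > sl.py <<'E'
from h import *
t=sense()['position'];s=snapshot('scene');P=cloud(s);hsv=cv2.cvtColor(s['image'],cv2.COLOR_RGB2HSV)
m=(hsv[...,1]>90)&(hsv[...,0]<20)&(np.linalg.norm(P-t,axis=2)<.2)&(P[...,2]>.03)&(P[...,2]>t[2]-.15)
q=P[m]
for z in np.arange(q[:,2].min(),q[:,2].max(),.012):
    k=q[(q[:,2]>=z)&(q[:,2]<z+.012)]
    if len(k)>5: print('z-tcp %.3f n %d width %.3f y-tcp %.4f near-x-tcp %.4f'%(z+.006-t[2],len(k),np.ptp(k[:,1]),(k[:,1].max()+k[:,1].min())/2-t[1],np.percentile(k[:,0],90)-t[0]))
cv2.imwrite('pics/g3.png',cv2.resize(s['image'][40:240,250:450,::-1],None,fx=3,fy=3))
E
python3 sl.py
```

```text
z-tcp -0.135 n 15 width 0.021 y-tcp -0.0121 near-x-tcp 0.0332
z-tcp -0.123 n 41 width 0.021 y-tcp -0.0124 near-x-tcp 0.0327
z-tcp -0.111 n 47 width 0.023 y-tcp -0.0109 near-x-tcp 0.0310
z-tcp -0.099 n 39 width 0.021 y-tcp -0.0100 near-x-tcp 0.0299
z-tcp -0.087 n 36 width 0.019 y-tcp -0.0068 near-x-tcp 0.0286
z-tcp -0.075 n 37 width 0.018 y-tcp -0.0070 near-x-tcp 0.0272
z-tcp -0.063 n 40 width 0.018 y-tcp -0.0049 near-x-tcp 0.0251
z-tcp -0.051 n 43 width 0.021 y-tcp -0.0038 near-x-tcp 0.0216
z-tcp -0.039 n 33 width 0.014 y-tcp -0.0029 near-x-tcp 0.0189
z-tcp -0.027 n 31 width 0.014 y-tcp -0.0030 near-x-tcp 0.0176
z-tcp -0.015 n 24 width 0.013 y-tcp -0.0011 near-x-tcp 0.0153
```

View pics/g3.png

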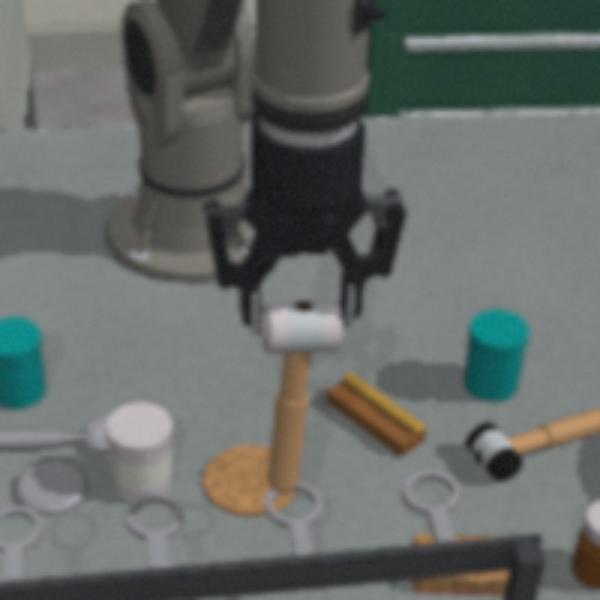

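mallet_a hangs from the pads tilted about 8° forward and 5° sideways. Its handle end is at crop (283,485), above the ring at (293,503). I'll lower it along its own axis so the handle threads the ring, and check partway.

```bash
python3 -m inch '{"hand":[0,0,0,0,0,0,0,0,0],"offset":[[0.065,0.046,0],[0.064,0.046,0],[0,0,0],[-0.016,-0.011,0.12],[-0.016,-0.011,0.12],[-0.016,-0.011,0.12],[0,0,0],[0,0,0],[0,0,0]],"spin":[0,0,0,0,0,0,0,0,0]}' 28
python3 sl.py; python3 d.py .6166 .0682 .18 3.66
```

```text
time_s: 19.65
position: [0.6006, 0.0782, 0.2774]
tool_rot: [-3.138, 0.005, -3.081]
wrist_force: [-0.6, 0.6, -2.6]
grip_width: 0.06
grip_force: 30.9
z-tcp -0.105 n 40 width 0.109 y-tcp 0.0333 near-x-tcp 0.0312
z-tcp -0.093 n 33 width 0.019 y-tcp -0.0095 near-x-tcp 0.0291
z-tcp -0.081 n 39 width 0.022 y-tcp -0.0083 near-x-tcp 0.0268
z-tcp -0.069 n 41 width 0.024 y-tcp -0.0072 near-x-tcp 0.0263
z-tcp -0.057 n 44 width 0.022 y-tcp -0.0061 near-x-tcp 0.0237
z-tcp -0.045 n 26 width 0.017 y-tcp -0.0038 near-x-tcp 0.0193
z-tcp -0.033 n 29 width 0.014 y-tcp -0.0032 near-x-tcp 0.0190
z-tcp -0.021 n 26 width 0.014 y-tcp -0.0013 near-x-tcp 0.0169
t 19.7 pos [0.6006 0.0782 0.2776] yaw -176.5 q7 1.62 f [ 0.1  0.6 -2.4] w 0.0601 gf 30.9
spin total -0.03 offset total [-0.077 -0.055  0.488]
```

View pics/g3.png

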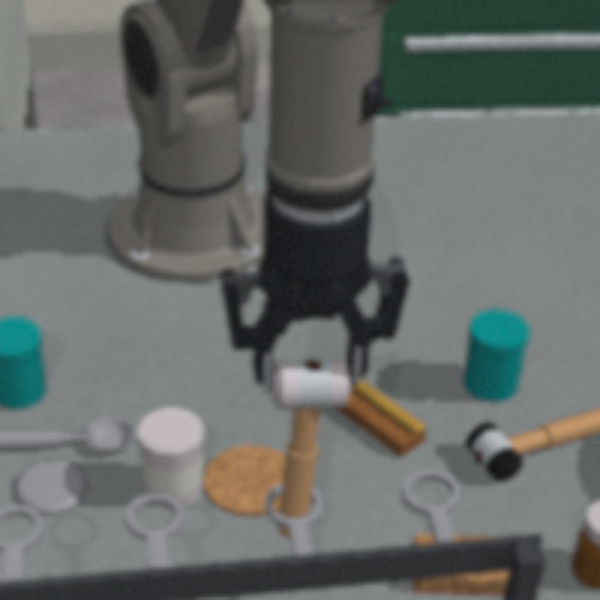

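The handle is inside the ring at crop (295,515) with no contact force. The tub has been nudged, so I'll re-measure it later. I'm continuing down and will release there.

```bash
python3 -m inch '{"hand":[0,0,0,0,0,0],"offset":[[-0.018,-0.013,0.12],[-0.018,-0.013,0.12],[-0.018,-0.013,0.12],[-0.018,-0.013,0.11],[0,0,0],[0,0,0]],"spin":[0,0,0,0,0,0]}'
python3 d.py .6166 .0682 .18 3.66
python3 -m inch '{"hand":[1,1,1,1,1,1,1,1,1,1,1,1],"offset":[[0,0,0],[0,0,0],[0,0,0],[0,0,0],[0,0,0],[0,0,0],[0,0,-0.1],[0,0,-0.15],[0,0,-0.2],[0.1,0,-0.1],[0.2,0,0],[0.2,0,0]],"spin":[0,0,0,0,0,0,0,0,0,0,0,0]}'
python3 -m inch '{"hand":[1,1,1,1,1],"offset":[[0.2,0,0],[0.2,0,0],[0,0,0],[0,0,0],[0,0,0]],"spin":[0,0,0,0,0]}'
cat > look.py <<'E'
import sys;from h import *
s=snapshot('top');P=cloud(s);save(sys.argv[1],s);np.savez('top.npz',**s)
hsv=cv2.cvtColor(s['image'],cv2.COLOR_RGB2HSV)
m=(P[...,2]>.074)&(P[...,2]<.09)&(hsv[...,1]<40)&(abs(P[...,0]-.43)<.12)&(abs(P[...,1]+.0)<.16)&(hsv[...,2]>110)
q=P[m];print('tub',m.sum(),((q.max(0)+q.min(0))/2).round(4),np.median(q,0).round(4),np.ptp(q,axis=0).round(3))
# hung heads
for i,(x,y) in enumerate([(.6092,.1829),(.6166,.0682),(.6239,-.0466),(.6313,-.1614)]):
    m=(P[...,2]>.175)&(P[...,2]<.23)&(abs(P[...,0]-x)<.045)&(abs(P[...,1]-y)<.045);q=P[m]
    if len(q)>30: print('ring',3-i,'head c-ring',((q.max(0)+q.min(0))/2-[x,y,0]).round(4),'top',q[:,2].max().round(4),len(q))
E
python3 look.py top2
```

```text
time_s: 20.3
position: [0.6153, 0.0686, 0.1829]
tool_rot: [-3.138, 0.003, -3.081]
wrist_force: [0.4, 0.4, -1.1]
grip_width: 0.06
grip_force: 61.8
t 20.3 pos [0.6153 0.0686 0.1829] yaw -176.5 q7 1.67 f [ 0.4  0.4 -1.1] w 0.06 gf 61.8
spin total -0.03 offset total [-0.006 -0.002  0.015]
time_s: 21.5
position: [0.5143, 0.0624, 0.2921]
tool_rot: [-3.137, 0.004, -3.082]
wrist_force: [-1.1, -0.7, 0.6]
grip_width: 0.0854
grip_force: 0.0
time_s: 22.0
position: [0.436, 0.0581, 0.2918]
tool_rot: [-3.138, 0.004, -3.082]
wrist_force: [1.1, -0.1, -0.4]
grip_width: 0.0858
grip_force: 0.0
tub 319 [ 0.4358 -0.045   0.0803] [ 0.4338 -0.046   0.0802] [0.062 0.038 0.01 ]
ring 2 head c-ring [0.0015 0.0003 0.1923] top 0.2049 537
```

View pics/top2.png

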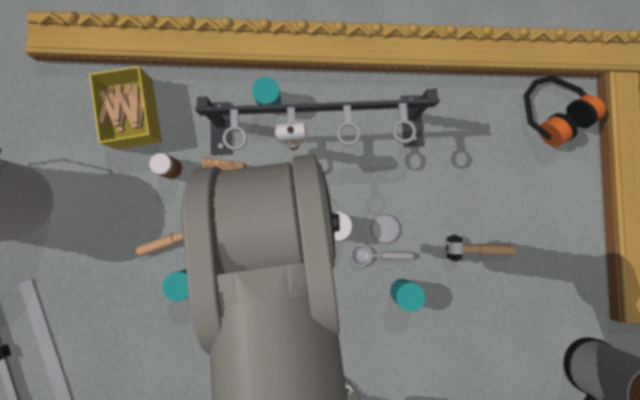

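mallet_a hangs in ring2 at (290,130). The tub is half hidden by the arm at (342,226), so I'll locate it in the scene view.

```bash
python3 -m inch '{"hand":[1,1,1,1,1,1],"offset":[[0,0.2,0],[0,0.2,0],[0,0.2,0],[0,0.2,0],[0,0,0],[0,0,0]],"spin":[0,0,0,0,0,0]}'
python3 look.py top3 ; python3 d.py .434 -.033 .12 180
```

```text
time_s: 22.65
position: [0.4259, 0.2188, 0.29]
tool_rot: [-3.136, 0.002, -3.079]
wrist_force: [-0.0, -0.7, 0.2]
grip_width: 0.0853
grip_force: 0.0
tub 652 [ 0.4358 -0.0329  0.0801] [ 0.4359 -0.0328  0.0802] [0.062 0.062 0.009]
ring 2 head c-ring [0.0025 0.0003 0.1923] top 0.2046 538
t 22.7 pos [0.4262 0.2173 0.2902] yaw -176.6 q7 1.17 f [-0.3 -0.1  0.1] w 0.0854 gf 0.0
spin total 26.68 offset total [0.039 1.251 0.851]
```

```bash
python3 -m inch '{"hand":[1,1,1,1,1,1,1,1,1,1,1],"offset":[[0.026,-0.15,0],[0,-0.2,0],[0,-0.2,0],[0,-0.2,0],[0,-0.2,0],[0,-0.2,0],[0,-0.1,0.1],[0,0,0.18],[0,0,0.18],[0,0,0.18],[0,0,0]],"spin":[0,0,0,0,0,0,0,0,0,0,0]}' 40
python3 -m inch '{"hand":[1,1,1,1,0,0,0,0,0,0],"offset":[[0,0,0.18],[0,0,0.18],[0,0,0.17],[0,0,0],[0,0,0],[0,0,0],[0,0,0],[0,0,0],[0,0,0],[0,0,0]],"spin":[0,0,0,0,0,0,0,0,0,0]}' 40
python3 d.py .4275 .0443 .06 180
```

```text
time_s: 23.8
position: [0.431, -0.0344, 0.1598]
tool_rot: [-3.137, -0.008, -3.085]
wrist_force: [-1.1, -0.3, 0.4]
grip_width: 0.0852
grip_force: 0.0
time_s: 24.8
position: [0.4381, -0.0335, 0.0604]
tool_rot: [-3.138, 0.008, -3.081]
wrist_force: [-1.3, 0.5, 7.7]
grip_width: 0.0625
grip_force: 44.2
t 24.8 pos [ 0.4381 -0.0335  0.0604] yaw -176.5 q7 1.87 f [-1.3  0.5  7.7] w 0.0625 gf 44.2
spin total 0.5 offset total [0.053 0.389 0.002]
```

```bash
python3 -m inch '{"hand":[0,0,0,0,0,0,0],"offset":[[0,0,-0.1],[0,0,-0.1],[0,0.12,0],[0,0.14,0],[0,0.127,0],[0,0,0],[0,0,0]],"spin":[0,0,0,0,0,0,0]}' 60
python3 -m inch '{"hand":[0,0,0,0,0,1,1,1,1,1,1,1],"offset":[[0,0,0.08],[0,0,0.06],[0,0,0.03],[0,0,0.007],[0,0,0],[0,0,0],[0,0,0],[0,0,0],[0,0,-0.1],[0,0,-0.18],[0,0,-0.18],[0,0,-0.18]],"spin":[0,0,0,0,0,0,0,0,0,0,0,0]}'
python3 -m inch '{"hand":[1,1,1,1,1],"offset":[[0,-0.2,-0.1],[0,-0.2,-0.1],[0,-0.2,-0.1],[0,-0.2,0],[0,-0.2,0]],"spin":[0,0,0,0,0]}'
python3 look.py top4; python3 d.py .3885 -.312 .14 89
```

```text
time_s: 25.5
position: [0.4309, 0.0449, 0.098]
tool_rot: [-3.138, 0.003, -3.079]
wrist_force: [0.6, -0.5, -4.9]
grip_width: 0.0618
grip_force: 68.5
time_s: 26.7
position: [0.4304, 0.0444, 0.1911]
tool_rot: [-3.137, 0.002, -3.082]
wrist_force: [0.7, 0.4, -0.6]
grip_width: 0.0858
grip_force: 0.0
time_s: 27.2
position: [0.4431, -0.1565, 0.2516]
tool_rot: [-3.137, 0.005, -3.081]
wrist_force: [0.5, 0.7, -0.6]
grip_width: 0.0857
grip_force: 0.0
tub 641 [0.4282 0.0429 0.0842] [0.4281 0.0435 0.0844] [0.061 0.06  0.01 ]
ring 2 head c-ring [0.0028 0.0003 0.192 ] top 0.2043 540
t 27.2 pos [ 0.4417 -0.1655  0.2518] yaw -177.2 q7 2.05 f [ 1.4 -5.7  2. ] w 0.0854 gf 0.0
spin total 13.65 offset total [-0.737 -0.253  0.559]
```

View pics/top4.png

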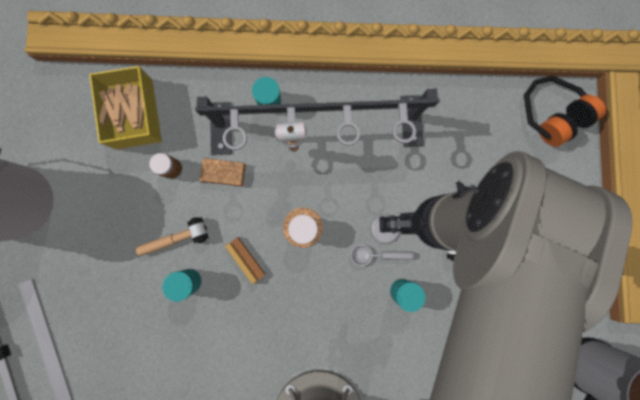

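The tub is back on its mat at (302,229), and mallet_b and mallet_a are undisturbed. Next is the right-hand mallet.

```bash
python3 -m inch '{"hand":[1,1,1,1,1,1,1,1,1,1,1,1],"offset":[[0,0,0],[0,0,0],[0,0,0],[0,0,0],[0,0,0],[0,0,0],[0,0,0],[0,0,0],[0,0,0],[0,0,0],[0,0,0],[0,0,0]],"spin":[1,1,1,1,1,1,1,1,1,1,1,1]}' 20
python3 -m inch '{"hand":[1,1,1,1,1,1,1],"offset":[[0,0,0],[0,0,0],[-0.18,-0.06,0],[-0.18,-0.06,0],[-0.18,-0.06,0],[-0.18,-0.07,0],[0,0,0]],"spin":[1,0.76,0,0,0,0,0]}'
python3 d.py .389 -.313 .06 88.8
python3 - <<'E'
from h import *
s=snapshot('scene');P=cloud(s);hsv=cv2.cvtColor(s['image'],cv2.COLOR_RGB2HSV)
m=(hsv[...,1]>90)&(hsv[...,0]<20)&(P[...,2]<.04)&(P[...,2]>.006)&(abs(P[...,0]-.39)<.08)&(abs(P[...,1]+.4)<.11);m=m.astype(np.uint8)
q=P[m>0];print('handle c',len(q),np.median(q,0),q.min(0),q.max(0))
E
```

```text
time_s: 28.45
position: [0.4425, -0.1546, 0.2505]
tool_rot: [3.141, 0.004, 1.757]
wrist_force: [0.2, 0.3, -0.1]
grip_width: 0.0855
grip_force: 0.0
time_s: 29.15
position: [0.3852, -0.3041, 0.2516]
tool_rot: [3.141, 0.009, 1.538]
wrist_force: [-1.0, 0.4, -0.4]
grip_width: 0.0853
grip_force: 0.0
t 29.1 pos [ 0.3852 -0.3041  0.2516] yaw 88.1 q7 0.83 f [-1.   0.4 -0.4] w 0.0853 gf 0.0
spin total -0.1 offset total [-0.044  0.02   0.958]
handle c 254 [ 0.3946986  -0.39823857  0.02335796] [ 0.38035195 -0.4593421   0.00928945] [ 0.40398095 -0.33320649  0.03202271]
```

```bash
python3 -m inch '{"hand":[1,1,1,1,1,1,1,1,1],"offset":[[-0.035,0.024,0],[0,0,0.18],[0,0,0.18],[0,0,0.18],[0,0,0.18],[0,0,0.18],[0,0,0.18],[0,0,0.15],[0,0,0]],"spin":[0,0,0,0,0,0,0,0,0]}' 20
python3 d.py .390 -.311 .004 88.8
```

```text
time_s: 30.1
position: [0.3933, -0.3015, 0.001]
tool_rot: [-3.136, -0.002, 1.554]
wrist_force: [-0.5, -0.1, -0.7]
grip_width: 0.0852
grip_force: 0.0
t 30.1 pos [ 0.3933 -0.3015  0.001 ] yaw 89.0 q7 1.11 f [-0.5 -0.1 -0.7] w 0.0852 gf 0.0
spin total 0.03 offset total [-0.048 -0.016 -0.015]
```

```bash
python3 -m inch '{"hand":[1,1,0,0,0,0,0,0],"offset":[[-0.046,-0.012,-0.015],[0,0,0],[0,0,0],[0,0,0],[0,0,0],[0,0,0],[0,0,0],[0,0,0]],"spin":[0,0,0,0,0,0,0,0]}' 20
python3 d.py .390 -.311 .004 88.8
python3 -m inch '{"hand":[0,0,0,0,0,0,0,0,0,0,0,0],"offset":[[0,0,-0.05],[0,0,-0.1],[0,0,-0.1],[0,0,-0.1],[0,0,-0.1],[0,0,-0.1],[0,0,-0.1],[0,0,-0.1],[0,0,0],[0,0,0],[0,0,0],[0,0,0]],"spin":[0,0,0,0,0,0,0,0,0,0,0,0]}' 20
python3 hand.py
```

```text
time_s: 30.9
position: [0.393, -0.3157, 0.01]
tool_rot: [3.137, 0.005, 1.551]
wrist_force: [-2.0, 0.6, 6.2]
grip_width: 0.0625
grip_force: 20.3
t 30.9 pos [ 0.393  -0.3157  0.01  ] yaw 88.8 q7 1.12 f [-2.   0.6  6.2] w 0.0625 gf 20.3
spin total 0.01 offset total [ 0.023 -0.016  0.03 ]
time_s: 32.1
position: [0.3913, -0.3135, 0.157]
tool_rot: [3.141, 0.002, 1.551]
wrist_force: [0.4, 0.2, -2.7]
grip_width: 0.0611
grip_force: 22.1
scene 156 c-tcp [ 0.006 -0.043 -0.061] axis [-0.045 -0.557 -0.829] tilt deg 34.0 lowest 0.047
top 23 c-tcp [-0.    -0.044 -0.045] axis [-0.056 -0.647 -0.761] tilt deg 40.5 lowest 0.089
[ 0.3913 -0.3135  0.157 ] 0.061109097696997856 22.073985636234283
```

```bash
python3 -m inch '{"hand":[0,0,0,0,0,0,0,0,0,0,0,0],"offset":[[0,0,-0.25],[0,0,-0.15],[0,0,-0.1],[0,0,-0.06],[0,0,-0.03],[0,0,0],[0,0,-0.25],[0,0,-0.1],[0,0,-0.05],[0,0,-0.02],[0,0,0],[0,0,0]],"spin":[0,0,0,0,0,0,0,0,0,0,0,0]}' 20
python3 hand.py
python3 -m inch '{"hand":[0,0,0,0,0,0,0,0,0],"offset":[[-0.25,0,0],[-0.15,0,0],[-0.09,0,0],[-0.06,0,0],[-0.03,0,0],[-0.02,0,0],[0,0,0],[0,0,0],[0,0,0]],"spin":[0,0,0,0,0,0,0,0,0]}' 20
python3 hand.py
```

```text
time_s: 33.4
position: [0.3912, -0.3129, 0.3588]
tool_rot: [3.142, 0.002, 1.551]
wrist_force: [0.6, 0.3, -2.0]
grip_width: 0.0507
grip_force: 22.5
scene 227 c-tcp [ 0.006 -0.012 -0.086] axis [-0.027 -0.25  -0.968] tilt deg 14.6 lowest 0.216
top 173 c-tcp [-0.001 -0.    -0.074] axis [-0.043 -0.156 -0.987] tilt deg 9.3 lowest 0.222
[ 0.3912 -0.3129  0.3588] 0.05071243902322228 22.50953416340053
time_s: 34.4
position: [0.3896, -0.4327, 0.3608]
tool_rot: [3.139, 0.003, 1.552]
wrist_force: [0.1, -0.2, -2.4]
grip_width: 0.0508
grip_force: 21.8
scene 257 c-tcp [ 0.007 -0.004 -0.092] axis [-0.017 -0.177 -0.984] tilt deg 10.2 lowest 0.216
top 493 c-tcp [-0.001  0.006 -0.067] axis [-0.016 -0.058 -0.998] tilt deg 3.4 lowest 0.214
[ 0.3896 -0.4327  0.3608] 0.050829600314674324 21.84322633780539
```

Run:
```python
from h import *
s=snapshot('scene');cv2.imwrite('pics/g5.png',cv2.resize(s['image'][30:230,60:310,::-1],None,fx=3,fy=3))
```

```text
(no output)
```

View pics/g5.png

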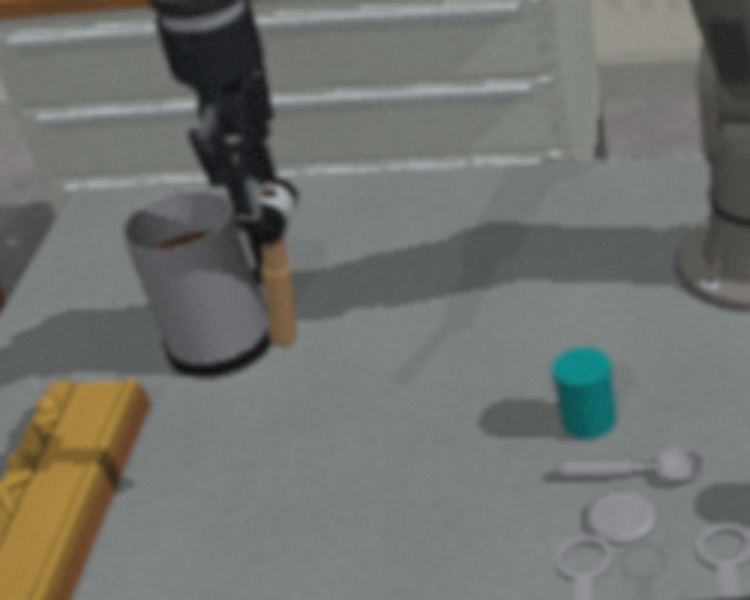

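The head has slid sideways in the pads and is held near the face edge at crop (270,200). I'll carry it gently at the same force.

```bash
python3 -m inch '{"hand":[0,0,0,0,0,0,0,0,0,0,0,0],"offset":[[0.015,0.01,0],[0.03,0.025,0],[0.05,0.04,0],[0.07,0.06,0],[0.08,0.07,0],[0.08,0.07,0],[0.08,0.07,0],[0.08,0.07,0],[0.07,0.06,0],[0.05,0.04,0],[0.03,0.03,0],[0.015,0.01,0]],"spin":[0,0,0,0,0,0,0,0,0,0,0,0]}'
python3 -m inch '{"hand":[0,0,0,0,0,0,0,0,0,0,0,0],"offset":[[0,0,0],[0,0,0],[0,0,0],[0,0,0],[0,0,0],[0,0,0],[0,0,0],[0,0,0],[0,0,0],[0,0,0],[0,0,0],[0,0,0]],"spin":[0.2,0.4,0.6,0.7,0.7,0.7,0.7,0.7,0.7,0.6,0.5,0.3]}'
python3 hand.py; python3 d.py .6313 -.1614 .36 3.66
```

```text
time_s: 35.75
position: [0.5035, -0.3048, 0.3603]
tool_rot: [3.139, 0.004, 1.552]
wrist_force: [0.1, -0.5, -2.7]
grip_width: 0.0509
grip_force: 21.8
time_s: 36.95
position: [0.5016, -0.307, 0.3607]
tool_rot: [3.137, 0.001, 0.729]
wrist_force: [0.3, -0.5, -2.6]
grip_width: 0.0507
grip_force: 21.8
scene 240 c-tcp [ 0.003  0.001 -0.085] axis [-0.13  -0.1   -0.987] tilt deg 9.4 lowest 0.212
top 251 c-tcp [-0.012  0.006 -0.087] axis [-0.174 -0.048 -0.984] tilt deg 10.4 lowest 0.22
[ 0.5016 -0.307   0.3607] 0.05073721941097371 21.83934750035405
t 37.0 pos [ 0.5017 -0.3069  0.3607] yaw 41.9 q7 0.06 f [-0.5  0.8 -1.9] w 0.0508 gf 21.8
spin total 5.56 offset total [ 0.693 -0.685  0.003]
```

Holding steadily. I'll finish the turn, then translate to just short of the ring.

```bash
python3 -m inch '{"hand":[0,0,0,0,0,0,0,0,0,0,0,0],"offset":[[0,0,0],[0,0,0],[0,0,0],[0,0,0],[0,0,0],[0,0,0],[0,0,0],[0,0,0],[0,0,0],[0,0,0],[0,0,0],[0,0,0]],"spin":[0.3,0.5,0.6,0.7,0.7,0.7,0.7,0.6,0.4,0.3,0,0]}'
python3 -m inch '{"hand":[0,0,0,0,0,0,0,0,0,0,0,0],"offset":[[0.015,-0.02,0],[0.03,-0.035,0],[0.05,-0.055,0],[0.06,-0.07,0],[0.08,-0.08,0],[0.08,-0.08,0],[0.08,-0.08,0],[0.08,-0.08,0],[0.07,-0.07,0],[0.05,-0.05,0],[0.03,-0.03,0],[0.01,-0.01,0]],"spin":[0,0,0,0,0,0,0,0,0,0,0,0]}'
python3 d.py .6313 -.1614 .36 3.66
sed -i 's/\[40:240,250:450/[20:220,180:380/;s/g3.png/g6.png/' sl.py;python3 sl.py
```

```text
time_s: 38.25
position: [0.5023, -0.3062, 0.3606]
tool_rot: [3.138, -0.002, 0.075]
wrist_force: [-0.2, 0.6, -2.2]
grip_width: 0.0508
grip_force: 21.8
time_s: 39.45
position: [0.6203, -0.1633, 0.3598]
tool_rot: [3.138, -0.002, 0.077]
wrist_force: [-0.0, 0.8, -3.8]
grip_width: 0.0508
grip_force: 21.8
t 39.5 pos [ 0.6203 -0.1633  0.3598] yaw 4.4 q7 -0.87 f [-0.   0.8 -3.8] w 0.0508 gf 21.8
spin total 0.11 offset total [ 0.056 -0.006 -0.001]
z-tcp -0.140 n 24 width 0.016 y-tcp 0.0047 near-x-tcp -0.0026
z-tcp -0.128 n 24 width 0.018 y-tcp 0.0047 near-x-tcp -0.0008
z-tcp -0.116 n 25 width 0.019 y-tcp 0.0038 near-x-tcp 0.0013
z-tcp -0.104 n 27 width 0.017 y-tcp 0.0041 near-x-tcp 0.0042
z-tcp -0.092 n 25 width 0.019 y-tcp 0.0040 near-x-tcp 0.0059
z-tcp -0.080 n 29 width 0.019 y-tcp 0.0042 near-x-tcp 0.0075
z-tcp -0.068 n 41 width 0.021 y-tcp 0.0037 near-x-tcp 0.0085
z-tcp -0.056 n 28 width 0.018 y-tcp 0.0041 near-x-tcp 0.0101
z-tcp -0.044 n 25 width 0.015 y-tcp 0.0034 near-x-tcp 0.0123
z-tcp -0.032 n 15 width 0.013 y-tcp 0.0034 near-x-tcp 0.0149
```

View pics/g6.png

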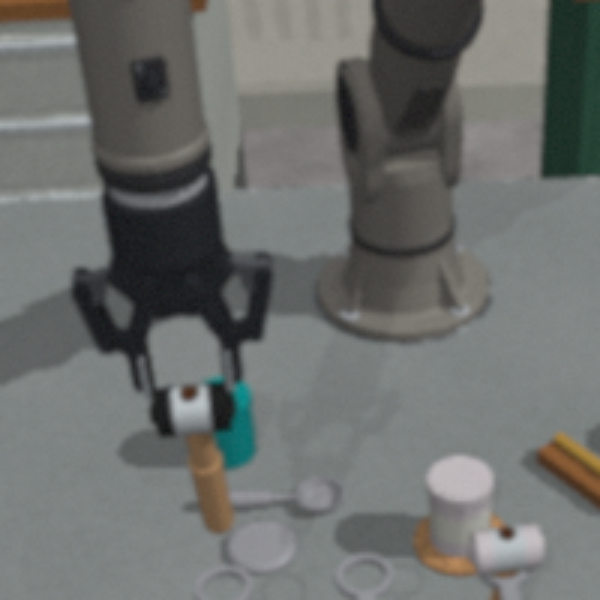

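The mallet hangs about 10° back from vertical, with its end at crop (215,520) and ring0 at (222,590). I'll lower it along its axis and check halfway.

```bash
python3 -m inch '{"hand":[0,0,0,0,0,0,0,0,0,0,0,0],"offset":[[0.03,0.005,0],[0.05,0.007,0],[0.05,0.01,0],[0.03,0.005,0],[0.017,0,0],[0,0,0],[-0.019,-0.0015,0.106],[-0.019,-0.0015,0.106],[-0.019,-0.0015,0.106],[-0.019,-0.0015,0.106],[0,0,0],[0,0,0]],"spin":[0,0,0,0,0,0,0,0,0,0,0,0]}'
sed -i 's/g6.png/g7.png/' sl.py;python3 sl.py;python3 d.py .6258 -.166 .19 4.4
```

```text
time_s: 40.7
position: [0.6401, -0.1673, 0.2759]
tool_rot: [3.138, -0.002, 0.075]
wrist_force: [-0.0, 0.0, -1.8]
grip_width: 0.0512
grip_force: 22.1
z-tcp -0.112 n 21 width 0.018 y-tcp 0.0046 near-x-tcp 0.0013
z-tcp -0.100 n 23 width 0.018 y-tcp 0.0045 near-x-tcp 0.0045
z-tcp -0.088 n 23 width 0.018 y-tcp 0.0040 near-x-tcp 0.0075
z-tcp -0.076 n 31 width 0.018 y-tcp 0.0044 near-x-tcp 0.0084
z-tcp -0.064 n 27 width 0.015 y-tcp 0.0042 near-x-tcp 0.0085
z-tcp -0.052 n 18 width 0.013 y-tcp 0.0044 near-x-tcp 0.0112
z-tcp -0.040 n 20 width 0.014 y-tcp 0.0042 near-x-tcp 0.0118
z-tcp 0.008 n 8 width 0.004 y-tcp 0.0017 near-x-tcp 0.0131
t 40.8 pos [ 0.6405 -0.1678  0.2768] yaw 4.3 q7 -0.84 f [ 0.   0.1 -1.8] w 0.0508 gf 22.1
spin total -0.01 offset total [-0.073 -0.014  0.434]
```

View pics/g7.png

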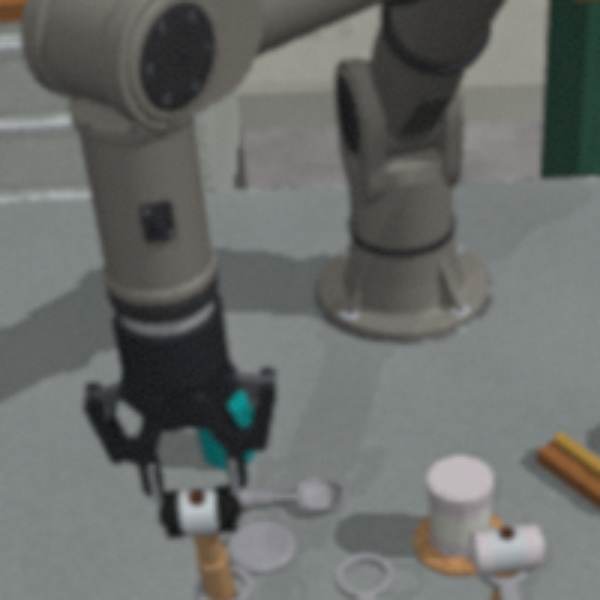

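The handle is in ring0 at crop (215,580) with no contact force. I'm continuing down and will release.

```bash
python3 -m inch '{"hand":[0,0,0,0,0,0],"offset":[[-0.018,-0.004,0.106],[-0.018,-0.004,0.106],[-0.018,-0.004,0.106],[-0.018,-0.002,0.1],[0,0,0],[0,0,0]],"spin":[0,0,0,0,0,0]}'
python3 d.py .6258 -.166 .19 4.4
python3 -m inch '{"hand":[1,1,1,1,1,1,1,1,1,1,1,1],"offset":[[0,0,0],[0,0,0],[0,0,0],[0,0,0],[0,0,0],[0,0,0],[0,0,-0.1],[0,0,-0.15],[0,0,-0.2],[-0.1,0,-0.1],[-0.2,0,0],[-0.2,0,0]],"spin":[0,0,0,0,0,0,0,0,0,0,0,0]}'
cat >> look.py <<'E'
w=(P[...,2]>.008)&(P[...,2]<.05)&(abs(P[...,0]-.40)<.12)&(abs(P[...,1]-.37)<.15)
H=(w&(hsv[...,1]>90)&(hsv[...,0]<20)).astype(np.uint8);nl,L,st,ce=cv2.connectedComponentsWithStats(H)
for i in range(1,nl):
    if st[i,4]<100: continue
    q=onplane(s,np.argwhere(L==i)[:,::-1],.015)[:,:2];c=q.mean(0);ax=np.linalg.svd(q-c)[2][0];t=(q-c)@ax
    print('orange',c.round(4),'ends',(c+t.min()*ax).round(4),(c+t.max()*ax).round(4),'len',np.ptp(t).round(4),'ang',np.degrees(np.arctan2(ax[1],ax[0])).round(1))
print(sense()['time_s'])
E
python3 look.py top5
```

```text
time_s: 41.35
position: [0.6266, -0.1667, 0.1933]
tool_rot: [3.137, -0.004, 0.075]
wrist_force: [0.1, 0.3, -2.1]
grip_width: 0.0506
grip_force: 29.6
t 41.4 pos [ 0.6266 -0.1667  0.1933] yaw 4.3 q7 -0.78 f [ 0.1  0.3 -2.1] w 0.0506 gf 29.6
spin total -0.01 offset total [-0.004 -0.004  0.017]
time_s: 42.55
position: [0.525, -0.1742, 0.3021]
tool_rot: [3.135, -0.002, 0.075]
wrist_force: [-0.2, 0.2, 1.4]
grip_width: 0.0851
grip_force: 0.0
tub 642 [0.4281 0.043  0.0841] [0.4281 0.0434 0.0843] [0.061 0.059 0.009]
ring 2 head c-ring [0.003  0.0004 0.1919] top 0.2039 541
ring 0 head c-ring [-0.0003 -0.002   0.1915] top 0.2046 538
orange [0.3913 0.3708] ends [0.3704 0.4261] [0.4142 0.3099] len 0.1241 ang -69.4
42.6
```

```bash
python3 d.py .4225 .287 .25 110.7
```

```text
t 42.6 pos [ 0.5155 -0.1761  0.3006] yaw 3.7 q7 -0.8 f [-6.7 -2.9 -1.3] w 0.0852 gf 0.0
spin total -15.57 offset total [2.33  0.384 0.253]
```

```bash
python3 -m inch '{"hand":[1,1,1,1,1,1,1,1,1,1,1,1],"offset":[[0,0,0],[0,0,0],[0,0,0],[0,0,0],[0,0,0],[0,0,0],[0,0,0],[0,0,0],[0,0,0],[0,0,0],[0,0,0],[0,0,0]],"spin":[-1,-1,-1,-1,-1,-1,-1,-1,-1,-1,-1,-1]}' 22
python3 -m inch '{"hand":[1,1,1,1,1,1,1,1,1,1,1,1],"offset":[[0,0,0],[0,0,0],[0,0,0],[0,0,0],[0.18,0.03,0],[0.18,0.03,0],[0.18,0.03,0],[0.18,0.03,0],[0.18,0.03,0],[0.18,0.03,0],[0.18,0.03,0],[0.18,0.03,0]],"spin":[-1,-1,-1,-0.57,0,0,0,0,0,0,0,0]}'
python3 -m inch '{"hand":[1,1,1,1,1,1,1],"offset":[[0.18,0.03,0],[0.18,0.03,0],[0.18,0.03,0],[0.18,0.03,0],[0.16,0.03,0],[0,0,0],[0,0,0]],"spin":[0,0,0,0,0,0,0]}'
python3 d.py .4225 .287 -0.003 110.7
```

```text
time_s: 43.8
position: [0.5257, -0.1734, 0.3016]
tool_rot: [3.139, 0.003, 1.519]
wrist_force: [-0.6, -0.2, 0.4]
grip_width: 0.0853
grip_force: 0.0
time_s: 45.0
position: [0.4652, 0.1136, 0.3006]
tool_rot: [3.14, 0.004, 1.942]
wrist_force: [0.4, 0.4, -0.1]
grip_width: 0.0854
grip_force: 0.0
time_s: 45.7
position: [0.4294, 0.2877, 0.2993]
tool_rot: [-3.142, 0.005, 1.945]
wrist_force: [0.5, -0.6, 0.4]
grip_width: 0.0853
grip_force: 0.0
t 45.7 pos [0.4294 0.2877 0.2993] yaw 111.4 q7 -0.14 f [ 0.5 -0.6  0.4] w 0.0853 gf 0.0
spin total 0.1 offset total [ 0.009 -0.033  1.511]
```

```bash
python3 -m inch '{"hand":[1,1,1,1,1,1,1,1,1,1],"offset":[[0.009,-0.033,0],[0,0,0.18],[0,0,0.18],[0,0,0.18],[0,0,0.18],[0,0,0.18],[0,0,0.18],[0,0,0.18],[0,0,0],[0,0,0]],"spin":[0.1,0,0,0,0,0,0,0,0,0]}' 22
python3 d.py .4225 .287 -0.003 110.7
python3 - <<'E'
from h import *
s=snapshot('scene');P=cloud(s);hsv=cv2.cvtColor(s['image'],cv2.COLOR_RGB2HSV)
m=(hsv[...,1]>90)&(hsv[...,0]<20)&(P[...,2]<.04)&(P[...,2]>.006)&(abs(P[...,0]-.39)<.06)&(abs(P[...,1]-.37)<.08)
q=P[m];print(len(q),np.median(q,0),q.min(0),q.max(0))
E
```

```text
time_s: 46.7
position: [0.4238, 0.2846, 0.0483]
tool_rot: [3.141, 0.005, 1.929]
wrist_force: [-0.1, 0.6, 0.3]
grip_width: 0.0856
grip_force: 0.0
t 46.7 pos [0.4238 0.2846 0.0483] yaw 110.5 q7 -0.04 f [-0.1  0.6  0.3] w 0.0856 gf 0.0
spin total -0.03 offset total [ 0.014 -0.002  0.257]
164 [0.39318846 0.38326569 0.02338486] [0.36888303 0.33457002 0.00772142] [0.41844094 0.42664813 0.03032289]
```

```bash
python3 -m inch '{"hand":[1,1,1,1,0,0,0,0,0,0,0],"offset":[[0.014,0,0.1],[0,0,0.1],[0,0,0.057],[0,0,0],[0,0,0],[0,0,0],[0,0,0],[0,0,0],[0,0,0],[0,0,0],[0,0,0]],"spin":[0,0,0,0,0,0,0,0,0,0,0]}' 22
python3 d.py .4225 .287 -0.003 110.7
python3 -m inch '{"hand":[0,0,0,0,0,0,0,0,0,0,0,0],"offset":[[0,0,-0.05],[0,0,-0.1],[0,0,-0.1],[0,0,-0.1],[0,0,-0.1],[0,0,-0.1],[0,0,-0.1],[0,0,-0.1],[0,0,-0.05],[0,0,0],[0,0,0],[0,0,0]],"spin":[0,0,0,0,0,0,0,0,0,0,0,0]}' 20
python3 hand.py
```

```text
time_s: 47.85
position: [0.4236, 0.2887, -0.0021]
tool_rot: [3.138, 0.003, 1.931]
wrist_force: [-1.6, -0.2, 6.5]
grip_width: 0.0625
grip_force: 23.1
t 47.9 pos [ 0.4236  0.2887 -0.0021] yaw 110.6 q7 -0.0 f [-1.6 -0.2  6.5] w 0.0625 gf 23.1
spin total -0.01 offset total [-0.006 -0.008  0.005]
time_s: 49.05
position: [0.4212, 0.2881, 0.155]
tool_rot: [-3.14, 0.005, 1.931]
wrist_force: [0.2, -0.1, -2.3]
grip_width: 0.0627
grip_force: 22.5
scene 132 c-tcp [-0.012  0.058 -0.054] axis [ 0.954 -0.003 -0.301] tilt deg 72.5 lowest 0.031
top 104 c-tcp [ 0.134  0.052 -0.109] axis [ 0.704  0.381 -0.599] tilt deg 53.2 lowest 0.03
[0.4212 0.2881 0.155 ] 0.06265422974940199 22.517672181129456
```

```bash
sed -i 's/(np.linalg.norm(P-t,axis=2)<.2)&(P\[...,2\]>.03)/(np.linalg.norm(P-t,axis=2)<.165)\&(P[...,2]>.045)/' hand.py
python3 -m inch '{"hand":[0,0,0,0,0,0,0,0,0,0,0,0],"offset":[[0,0,-0.2],[0,0,-0.12],[0,0,-0.06],[0,0,-0.03],[0,0,0],[0,0,-0.2],[0,0,-0.12],[0,0,-0.06],[0,0,-0.03],[0,0,0],[0,0,0],[0,0,0]],"spin":[0,0,0,0,0,0,0,0,0,0,0,0]}' 20
python3 hand.py; python3 d.py .6092 .1829 .355 3.66
```

```text
time_s: 50.35
position: [0.4211, 0.289, 0.3187]
tool_rot: [-3.14, 0.005, 1.931]
wrist_force: [0.3, 0.7, -2.1]
grip_width: 0.0623
grip_force: 23.6
scene 158 c-tcp [-0.006  0.043 -0.056] axis [-0.154  0.482 -0.862] tilt deg 30.4 lowest 0.22
top 33 c-tcp [ 0.005 -0.01   0.035] axis [ 0.73  -0.544 -0.412] tilt deg 65.6 lowest 0.349
[0.4211 0.289  0.3187] 0.06234671745906366 23.643639385700226
t 50.5 pos [0.4213 0.2891 0.3192] yaw 110.6 q7 -0.17 f [-0.  -0.5 -2.7] w 0.0621 gf 23.6
spin total -10.62 offset total [-0.904 -0.59  -0.179]
```

```bash
python3 -m inch '{"hand":[0,0,0,0,0,0,0,0,0,0,0,0],"offset":[[0,0,0.03],[0,0,0.05],[0,0,0.05],[0,0,0.05],[0,0,0.02],[0,0,-0.25],[0,0,-0.12],[0,0,-0.06],[0,0,-0.03],[0,0,0],[0,0,0],[0,0,0]],"spin":[0,0,0,0,0,0,0,0,0,0,0,0]}' 20
python3 hand.py
python3 -m inch '{"hand":[0,0,0,0,0,0,0,0,0,0],"offset":[[-0.03,0,0],[-0.06,0,0],[-0.1,0,0],[-0.15,0,0],[-0.2,0,0],[-0.2,0,0],[0,0,0],[0,0,0],[0,0,0],[0,0,0]],"spin":[0,0,0,0,0,0,0,0,0,0]}' 20
python3 hand.py
```

```text
time_s: 51.65
position: [0.4211, 0.2893, 0.3709]
tool_rot: [-3.14, 0.005, 1.931]
wrist_force: [-0.1, -0.6, -2.6]
grip_width: 0.0622
grip_force: 23.7
scene 189 c-tcp [-0.006  0.036 -0.057] axis [-0.15   0.441 -0.885] tilt deg 27.8 lowest 0.267
top 48 c-tcp [ 0.005 -0.01   0.034] axis [ 0.441 -0.786 -0.433] tilt deg 64.3 lowest 0.402
[0.4211 0.2893 0.3709] 0.06216914043323755 23.738755881786346
time_s: 52.75
position: [0.4734, 0.1522, 0.3727]
tool_rot: [3.141, 0.004, 1.934]
wrist_force: [-0.3, 0.3, -2.5]
grip_width: 0.0621
grip_force: 23.6
scene 220 c-tcp [-0.004  0.03  -0.06 ] axis [-0.119  0.355 -0.927] tilt deg 22.0 lowest 0.262
top 6
[0.4734 0.1522 0.3727] 0.062074182227673066 23.615070283412933
```

```bash
python3 -m inch '{"hand":[0,0,0,0,0,0,0,0,0,0],"offset":[[-0.03,0,0],[-0.07,0,0],[-0.12,0,0],[-0.18,0,0],[-0.25,0,0],[-0.25,0,0],[0,0,0],[0,0,0],[0,0,0],[0,0,0]],"spin":[0,0,0,0,0,0,0,0,0,0]}' 20
python3 hand.py
python3 -m inch '{"hand":[0,0,0,0,0,0,0,0,0,0,0,0],"offset":[[0.03,0,0],[0.06,0,0],[0.1,0,0],[0.1,0,0],[0.1,0,0],[0.1,0,0],[0.1,0,0],[0.1,0,0],[0.1,0,0],[0.06,0,0],[0.03,0,0],[0.01,0,0]],"spin":[0,0,0,0,0,0,0,0,0,0,0,0]}'
python3 -m inch '{"hand":[0,0,0,0,0,0,0,0,0,0],"offset":[[-0.03,0,0],[-0.07,0,0],[-0.12,0,0],[-0.18,0,0],[-0.25,0,0],[-0.25,0,0],[0,0,0],[0,0,0],[0,0,0],[0,0,0]],"spin":[0,0,0,0,0,0,0,0,0,0]}' 20
python3 hand.py
```

```text
time_s: 53.85
position: [0.5373, -0.0154, 0.3735]
tool_rot: [3.141, 0.003, 1.935]
wrist_force: [0.6, -0.1, -2.5]
grip_width: 0.062
grip_force: 23.4
scene 254 c-tcp [ 0.     0.019 -0.064] axis [-0.075  0.221 -0.973] tilt deg 13.5 lowest 0.256
top 0
[ 0.5373 -0.0154  0.3735] 0.06202611692015379 23.42724233865738
time_s: 55.15
position: [0.4742, 0.1497, 0.3729]
tool_rot: [3.141, 0.004, 1.932]
wrist_force: [0.7, 0.7, -1.8]
grip_width: 0.0622
grip_force: 23.4
time_s: 56.15
position: [0.538, -0.018, 0.3736]
tool_rot: [3.141, 0.004, 1.934]
wrist_force: [0.1, 1.0, -2.4]
grip_width: 0.0625
grip_force: 23.3
scene 268 c-tcp [ 0.004  0.008 -0.063] axis [-0.043  0.115 -0.992] tilt deg 7.0 lowest 0.253
top 0
[ 0.538  -0.018   0.3736] 0.06254368122104435 23.332418203353882
```

```bash
python3 -m inch '{"hand":[0,0,0,0,0,0,0,0,0,0,0,0],"offset":[[0,0,0],[0,0,0],[0,0,0],[0,0,0],[0,0,0],[0,0,0],[0,0,0],[0,0,0],[0,0,0],[0,0,0],[0,0,0],[0,0,0]],"spin":[-0.5,-1,-1,-1,-1,-1,-1,-1,-1,-1,-0.7,-0.4]}' 28
python3 d.py .6092 .1829 .355 183.66
```

```text
time_s: 57.45
position: [0.5379, -0.0183, 0.3738]
tool_rot: [-3.138, 0.002, -3.075]
wrist_force: [0.2, 0.7, -1.5]
grip_width: 0.0622
grip_force: 31.1
t 57.5 pos [ 0.5379 -0.0183  0.3738] yaw -176.2 q7 1.76 f [ 0.2  0.7 -1.5] w 0.0622 gf 31.1
spin total 0.02 offset total [-0.42   0.981  0.094]
```

```bash
python3 -m inch '{"hand":[0,0,0,0,0,0,0,0,0,0,0,0],"offset":[[-0.01,0.03,0],[-0.03,0.06,0],[-0.04,0.1,0],[-0.06,0.13,0],[-0.06,0.13,0.02],[-0.06,0.13,0.02],[-0.06,0.13,0.02],[-0.04,0.11,0.03],[-0.03,0.09,0],[-0.02,0.05,0],[-0.01,0.02,0],[0,0,0]],"spin":[0,0,0,0,0,0,0,0,0,0,0,0]}'
python3 -m inch '{"hand":[0,0],"offset":[[0,0,0],[0,0,0]],"spin":[0,0]}'
python3 d.py .6092 .1829 .18 183.66
sed -i 's/\[20:220,180:380/[40:240,300:500/;s/g7.png/g8.png/;s/P\[...,2\]>.03/P[...,2]>.05/' sl.py;python3 sl.py
```

```text
time_s: 58.65
position: [0.61, 0.182, 0.3549]
tool_rot: [-3.137, 0.002, -3.079]
wrist_force: [0.1, -0.9, -1.5]
grip_width: 0.0625
grip_force: 31.2
time_s: 58.85
position: [0.6099, 0.1798, 0.3556]
tool_rot: [-3.137, 0.003, -3.082]
wrist_force: [-0.5, -0.0, -1.3]
grip_width: 0.0618
grip_force: 31.2
t 58.9 pos [0.6099 0.1798 0.3556] yaw -176.6 q7 1.46 f [-0.5 -0.  -1.3] w 0.0618 gf 31.2
spin total -0.04 offset total [0.003 0.015 0.878]
z-tcp -0.119 n 20 width 0.018 y-tcp -0.0082 near-x-tcp -0.0012
z-tcp -0.107 n 30 width 0.021 y-tcp -0.0077 near-x-tcp 0.0010
z-tcp -0.095 n 27 width 0.019 y-tcp -0.0065 near-x-tcp 0.0018
z-tcp -0.083 n 34 width 0.020 y-tcp -0.0062 near-x-tcp 0.0039
z-tcp -0.071 n 30 width 0.021 y-tcp -0.0047 near-x-tcp 0.0048
z-tcp -0.059 n 35 width 0.021 y-tcp -0.0041 near-x-tcp 0.0061
z-tcp -0.047 n 42 width 0.021 y-tcp -0.0035 near-x-tcp 0.0077
z-tcp -0.035 n 28 width 0.019 y-tcp -0.0026 near-x-tcp 0.0064
z-tcp -0.023 n 29 width 0.015 y-tcp -0.0031 near-x-tcp 0.0082
z-tcp -0.011 n 25 width 0.013 y-tcp -0.0019 near-x-tcp 0.0105
z-tcp 0.001 n 6 width 0.009 y-tcp -0.0005 near-x-tcp 0.0105
z-tcp 0.037 n 6 width 0.005 y-tcp 0.0020 near-x-tcp 0.0083
```

```bash
python3 -m inch '{"hand":[0,0,0,0,0,0,0,0,0,0,0,0],"offset":[[-0.03,0.02,0],[-0.05,0.03,0],[-0.036,0.02,0],[0,0,0],[0,0,0],[0.0142,-0.0053,0.1055],[0.0142,-0.0053,0.1055],[0.0142,-0.0053,0.1055],[0.0142,-0.0053,0.1055],[0,0,0],[0,0,0],[0,0,0]],"spin":[0,0,0,0,0,0,0,0,0,0,0,0]}'
python3 d.py .6092 .1829 .18 183.66;python3 sl.py
```

```text
time_s: 60.1
position: [0.6222, 0.1916, 0.2726]
tool_rot: [-3.138, 0.005, -3.08]
wrist_force: [0.2, -0.7, -1.9]
grip_width: 0.0618
grip_force: 31.6
t 60.1 pos [0.6222 0.1916 0.2726] yaw -176.5 q7 1.46 f [ 0.2 -0.7 -1.9] w 0.0618 gf 31.6
spin total -0.02 offset total [ 0.068 -0.039  0.463]
z-tcp -0.144 n 27 width 0.181 y-tcp -0.0409 near-x-tcp 0.0524
z-tcp -0.108 n 14 width 0.027 y-tcp -0.0118 near-x-tcp 0.0010
z-tcp -0.096 n 25 width 0.019 y-tcp -0.0066 near-x-tcp 0.0023
z-tcp -0.084 n 23 width 0.017 y-tcp -0.0066 near-x-tcp 0.0034
z-tcp -0.072 n 35 width 0.128 y-tcp -0.0614 near-x-tcp 0.0047
z-tcp -0.060 n 25 width 0.018 y-tcp -0.0055 near-x-tcp 0.0060
z-tcp -0.048 n 35 width 0.021 y-tcp -0.0037 near-x-tcp 0.0077
z-tcp -0.036 n 28 width 0.018 y-tcp -0.0030 near-x-tcp 0.0060
z-tcp -0.024 n 25 width 0.015 y-tcp -0.0030 near-x-tcp 0.0084
z-tcp -0.012 n 20 width 0.013 y-tcp -0.0027 near-x-tcp 0.0097
z-tcp 0.036 n 8 width 0.005 y-tcp 0.0017 near-x-tcp 0.0083
```

View pics/g8.png

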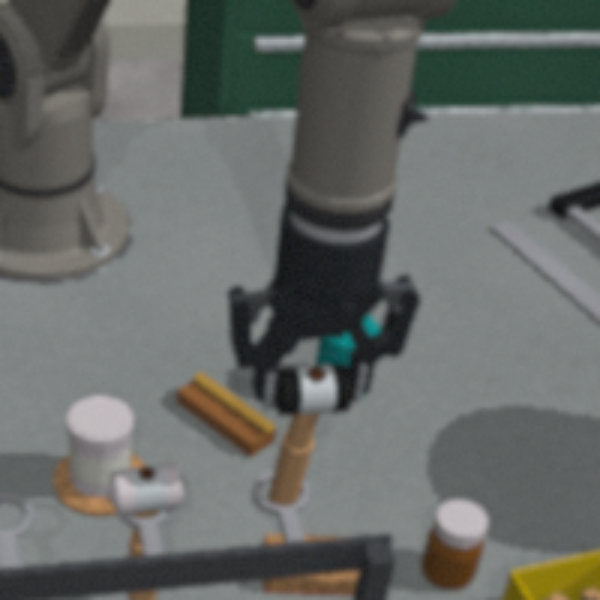

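The handle end at crop (287,495) sits inside ring3 at (280,492) with no contact force. I'm lowering the rest of the way and releasing.

```bash
python3 -m inch '{"hand":[0,0,0,0,0,0,0],"offset":[[0.0142,-0.0053,0.1045],[0.0142,-0.0053,0.1045],[0.0142,-0.0053,0.1045],[0.0142,-0.0053,0.1045],[0.012,-0.005,0.09],[0,0,0],[0,0,0]],"spin":[0,0,0,0,0,0,0]}'
python3 d.py .6092 .1829 .168 183.66
```

```text
time_s: 60.85
position: [0.6089, 0.1853, 0.1703]
tool_rot: [-3.138, 0.004, -3.08]
wrist_force: [1.1, 0.2, -1.6]
grip_width: 0.0617
grip_force: 31.6
t 60.9 pos [0.6089 0.1853 0.1703] yaw -176.5 q7 1.49 f [ 1.1  0.2 -1.6] w 0.0617 gf 31.6
spin total -0.02 offset total [-0.001 -0.012  0.012]
```

```bash
python3 -m inch '{"hand":[1,1,1,1,1,1,1,1,1,1,1,1],"offset":[[0,0,0],[0,0,0],[0,0,0],[0,0,0],[0,0,0],[0,0,0],[0,0,-0.1],[0,0,-0.15],[0,0,-0.2],[0.1,0.05,-0.1],[0.2,0.1,0],[0.2,0.1,0]],"spin":[0,0,0,0,0,0,0,0,0,0,0,0]}'
python3 -m inch '{"hand":[1,1,1,1,1,1,1],"offset":[[0.1,0.2,0],[0.1,0.2,0],[0,0.2,0],[0,0.1,0],[0,0,0],[0,0,0],[0,0,0]],"spin":[0,0,0,0,0,0,0]}'
python3 look.py top6
python3 - <<'E'
from h import *
s=dict(np.load('top.npz'));P=cloud(s);hsv=cv2.cvtColor(s['image'],cv2.COLOR_RGB2HSV)
m=(hsv[...,1]>90)&(hsv[...,0]<20)&(P[...,2]<.006)&(abs(P[...,0]-.43)<.055)&(abs(P[...,1]-.044)<.055);q=P[m];print('mat',len(q),(q.max(0)+q.min(0))/2)
E
```

```text
time_s: 62.05
position: [0.5048, 0.2291, 0.2795]
tool_rot: [-3.138, 0.004, -3.082]
wrist_force: [-0.0, 1.2, -0.4]
grip_width: 0.0855
grip_force: 0.0
time_s: 62.75
position: [0.4574, 0.3644, 0.2782]
tool_rot: [-3.137, 0.003, -3.083]
wrist_force: [0.1, -0.2, -0.3]
grip_width: 0.0853
grip_force: 0.0
tub 639 [0.4281 0.043  0.084 ] [0.4281 0.0434 0.0844] [0.061 0.06  0.01 ]
ring 3 head c-ring [0.0021 0.0013 0.1905] top 0.2057 564
ring 2 head c-ring [0.0032 0.0004 0.1915] top 0.204 538
ring 0 head c-ring [-1.000e-04 -2.200e-03  1.916e-01] top 0.2045 543
62.8
mat 348 [0.43136005 0.04444482 0.00282086]
```

```bash
python3 -c "
from h import *
print(sign_off())"
```

```text
the job is handed in; nothing more can be done
None
```

I handed the job in at about 63 s. The last measurements showed all three mallets found on the bench hanging, one each in ring0, ring2 and ring3, and the gesso tub standing on its mat about 4 mm off centre; sign-off returned no verdict.

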